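# Run a thread tap to the bottom with a T-wrench: half a turn forward, a quarter back

## Robot

A 7-joint arm with a two-finger parallel gripper is mounted at the origin on the work surface. World frame = base frame: x ahead of the robot, y to its left, z up, the work surface at z = 0. Lengths are in m, angles in rad, forces in N, time in s.
With the tool pointing down it reaches from about 0.4 to 0.85 m from the base axis. Payload 6.9 kg.
Tool frame: the origin (TCP) lies at the very end of the fingers, on their centre line; the grasp point (between the pads) lies 19 mm behind it; z points along the fingers, y is the line along which they close (so a half turn about z gives the same grasp; the last joint's range is limited). The gripper opens to 85 mm and grips with 20 to 120 N. Pads are 22 mm wide; open, the fingers measure 114 mm over their backs; the gripper's body (76 mm by 85 mm) begins 54 mm behind the grasp point. The pads swing forward as they close: fully open they stand 13 mm farther back than shut.
Start: joints at [1.252, 0.507, -0.238, 1.5, 0.126, 1.149, -0.155], TCP at [0.257, -0.57, 0.231] pointing down, gripper open.
Joint ranges: [-3.08, 3.08], [-0.24, 2.05], [-1.43, 1.35], [0, 2.5], [-1.52, 4.66], [0.17, 1.96], [-2.89, 2.89]. Speed limits (rad/s): [2.39, 2.39, 3.14, 3.14, 3.14, 3.14, 3.14].

## Interface

Orientations are given as a unit quaternion [w, x, y, z].
In Python, from bench import sensors, optics, ticket gives the robot as it stands.
- The arm moves only by the tool step_arm, never from a script. Its argument "moves" is a list of rows, each an object of numbers: "dx", "dy", "dz": the shift along the tool's x, y, z in m; "rx", "ry", "rz": the turn, a rotation vector about the tool's x, y, z in units of 8 degrees (1.0 is 8 degrees); "claw": the opening, from -1 (shut) to 1 (fully open). In form: [{"dx": .., "dy": .., "dz": .., "rx": .., "ry": .., "rz": .., "claw": ..}, ...]. A call has exactly 5 rows; each row shifts and turns the commanded pose from where the row before left it, along the tool's axes as they then stand; what a row does not reach is not made up. A row lasts 1/8 s, in which the tool goes at most 62.5 mm and 10.7 degrees, less where a joint would pass 70% of its speed; a pose out of reach is approached as far as the arm can. A call is refused whole if a number of a shift passes 0.0625 or a number of a turn 1, either way. A call with a gripper value outside its range is refused whole. The fingers move at their own pace and stop on an object; "squeeze" is the grip in N (left out, the last holds). Time passes only in rows, so rows that do not move let the fingers close, or fill a call up. It gives the time, the measured TCP pose, the force, the opening and the grip force at its end, in the units of the state.
- sensors.get_obs(): the state, without advancing time (a new reading comes with each control period).
- optics.capture(name): name is "side" or "top" or "wrist"; returns a dict with "image" (384x512x3 uint8, blue, green, red), "fx", "fy", "cx", "cy" (pixels), "R" (3x3) and "t" (3): a world point X has camera coordinates R X + t. Camera axes: x right, y down, z forward; pixel columns grow to the right and rows downward; lengths in m; the calibration is good to about 2 mm. A picture is of the moment at which its call begins. There is no depth.
- ticket.sign_off(): hands the job in; it is judged then, once.
The state is a dict: "t": time; "q": joint angles; "joint_velocities": joint speeds; "tau": joint torques, N m; "ee_pos": TCP position; "orientation": TCP orientation; "force": force on the tool from outside, world axes, zero at the start; "ft_torque": the same for the moment, N m; "gripper_width": opening from 0.0 (shut) to 1.0 (fully open); "grip_force": force on a finger pad.
Only numpy, scipy, OpenCV 4.12 (cv2) and the standard library are available. Lean on these libraries where they do the work, as an engineer would, in place of code of your own. Each camera call takes 0.05 s, during which the arm holds its last target. There are 200 camera calls.

## Task

Clear the thread of the blind hole in the boss of the strapped-down foot plate with the tap that already stands in it. Fit the T-handled wrench from the wooden block fully down on the tap's square, then work the tap in: half a turn forward (clockwise from above), a quarter back, half forward, a quarter back, and forward again until you feel it bottom, which comes late in that third half turn; stop there at once and leave it bottomed. Go gently, for the tap is glass-hard and snaps if it is forced on at the bottom, pressed on or pushed sideways; leave the wrench sitting fully down on the tap, let go of it, and do not shift anything else on the bench.

Things in the scene. Friction and masses are not known exactly. Their poses are not given: they have to be found in the camera images.
- wrench: steel T-handled tap wrench, 109 mm tall, about 0.45 kg, loose, standing upright in the wooden block. Origin: centre of its underside, z up its axis, x along the T-bar. Round socket end 36 mm across up to z 55 mm, then a 31 mm neck; T-bar 126 mm long, 9 mm thick (balls 14 mm) at z 64 mm; above it a round knurled head, 34 mm across, z 72 to 109 mm. All rigid, it turns as one
- wrench_socket (a point): mouth of the wrench's square socket, at the wrench's origin, same axes: 17 mm across flats, flats square to x and y, 19 mm deep, open downwards
- wrench_head (a point): on the wrench's axis, 94 mm above its origin: the height at which to hold the knurled head, at any yaw, so that fingertips reaching 19 mm lower still clear the T-bar
- foot: the workpiece: rusty steel plate, 200 x 140 x 12 mm, held still by a strap clamp at each end (42 mm high, reaching 140 mm from the origin along +x and -x). In its middle, between two low ribs, a round steel boss, 56 mm across, its top 50 mm above the bench, in which the tap stands. Origin: on the boss's axis at bench level, z up.
- tap: M30 hand tap, upright in the boss: turns about the boss's axis and sinks 3.5 mm per turn forward, no play sideways. Origin on the axis, at bench level when tap_turn reads 0, turning with it. Thread 30 mm across up to z 76 mm, shank 20 mm to z 110, square 16 x 16 mm (flats square to x and y) z 110 to 124, cone 16 to 9 mm across up to z 129. Yellow line on its +x side
- tap_square (a point): on the tap's axis at the foot of its square, 110 mm above the tap's origin, axes as the tap's. A wrench that is fully down has its origin here, its x along x or y; one that has not found the square sits 14 mm higher. The socket slips on within 3 degrees of the square (0.5 mm clearance all round); so there are some 6 degrees of slack at each change of direction
- tap_turn (a joint): angle of the tap's square and shank, rad, growing clockwise from above (forward, deeper). It starts anywhere from 0.1 to 0.9. The thread drags with about 0.12 N m either way; the tap stays where it is left. At the bottom, which is not marked, the nose stops dead and the shank winds up like a stiff spring, 0.4 N m per 0.1 rad. It snaps at about 0.5 N m, less if also pressed or pushed aside
- stand: wooden tool block, 110 x 80 x 45 mm, fixed; origin centre of its underside. The wrench stands 22 mm deep in the round 38 mm hole in its middle (wrench origin 23 mm above the bench); small taps at its corners stick up 32 mm at most
- angle_iron: offcut of rusty angle iron, 160 x 40 x 40 mm, lying; to be left alone
- nut: large steel hexagon nut, 54 mm across corners, 24 mm high, lying flat; to be left alone
- magnet: red welding magnet, square, 85 x 85 x 20 mm, lying flat; to be left alone

How it is judged:
On the way, in this order (a step that is already met when the one before it is completed fails the run):
1. the wrench is fully down on the tap's square (z of wrench in the frame of tap_square below 0.004 m and horizontal distance between wrench and tap_square below 0.003 m and angle between wrench's own z axis and vertical below 0.12 rad and value of joint tap_turn between -0.4 and 1.4 rad), for 0.15 s.
2. the tap has been turned half a turn forward (value of joint tap_turn between 2.86 and 4.6 rad), for 0.15 s.
3. backed off a quarter turn (value of joint tap_turn between 1 and 2.84 rad), for 0.15 s.
4. half a turn forward again (value of joint tap_turn between 4.44 and 6.15 rad), for 0.15 s.
5. backed off a quarter turn again (value of joint tap_turn between 2.6 and 4.42 rad), for 0.15 s.
At the end, for the whole second after the job is handed in: the tap stands at the bottom of its hole (no more than 0.06 rad short of it); the wrench is released and at rest, fully down on the square (within 4 mm in height and 3 mm sideways, leaning less than 7 degrees) (value of joint tap_turn above 6.2232 rad and z of wrench in the frame of tap_square below 0.004 m and horizontal distance between wrench and tap_square below 0.003 m and angle between wrench's own z axis and vertical below 0.12 rad and linear speed of wrench below 0.02 m/s and contact force between the fingers and wrench below 0.1 N); the robot touches nothing.
It fails at once if the tap snaps: the contact forces on it (pressing, sideways and turning, added up) pass 50 N (contact force between anything else and tap above 50 N).
It fails at once if the tap snaps: wound up more than 0.35 rad past the bottom (value of joint tap_turn above 6.6332 rad).
It fails at once if the tap is backed out more than 60 degrees from where it stood (value of joint tap_turn below -0.95 rad).
It fails at once if a bystander is shifted by more than 30 mm (distance of any of angle_iron, nut, magnet from where it was at the start of the episode above 0.03 m).
It also fails if it takes over 72 s, if anything falls off the work surface, if the arm or the gripper's body presses on something with over 40 N, if the wrist force passes 120 N, or if a joint passes its speed limit or range.

## Working session

There is one attempt and no reset: what is moved stays moved. The work goes in short steps, Python scripts to look and compute and a tool call to move; the robot and the scene stay as the last step left them, time stands still between calls to the robot, and variables do not carry over. Pictures are saved under pics/ and viewed, at most 10 in all, crops included, and the job is handed in when it is done.

Besides the shell and the picture viewer there is one more tool, called after ">>>" as name(argument=value, ...) on one line, values as JSON. step_arm: Moves the arm, as the interface text tells. Its arguments: {"type":"object","properties":{"moves":{"type":"array"},"squeeze":{"type":"number"}},"required":["moves"]}

```bash
mkdir -p pics; ls
python3 - <<'E'
from bench import sensors, optics
import cv2,json,pickle
o=sensors.get_obs(); print({k:o[k] for k in('t','q','ee_pos','orientation','force','gripper_width','grip_force')})
d={}
for n in('side','top'):
    c=optics.capture(n); d[n]=c; cv2.imwrite(f'pics/{n}0.png',c['image']); print(n,c['fx'],c['cx'],c['R'],c['t'])
pickle.dump(d,open('c0.pkl','wb'))
E
```

```text
pics
{'t': 0.0, 'q': array([ 1.25251681,  0.50832445, -0.2375251 ,  1.50113334,  0.12570694,
        1.14889105, -0.1548219 ]), 'ee_pos': array([ 0.2567271 , -0.5692905 ,  0.23043782]), 'orientation': array([-8.58838030e-04,  9.77634998e-01,  2.10306994e-01, -2.05175177e-04]), 'force': array([-0.05932061,  0.02559071, -0.40898637]), 'gripper_width': 0.9992506107587337, 'grip_force': 0.0}
side 346.80146071473473 253.4322759472848 [[-0.97586383 -0.21750726  0.01950348]
 [-0.14358215  0.5717628  -0.80775706]
 [ 0.16454166 -0.79106125 -0.58919279]] [0.55398214 0.1482737  0.72152749]
top 421.4993287947545 253.60494644872676 [[ 0.02270249 -0.99973786  0.00296714]
 [-0.97874318 -0.02283064 -0.203815  ]
 [ 0.20382931  0.00172304 -0.97900492]] [0.00928293 0.58042423 0.81395041]
```

View pics/side0.png

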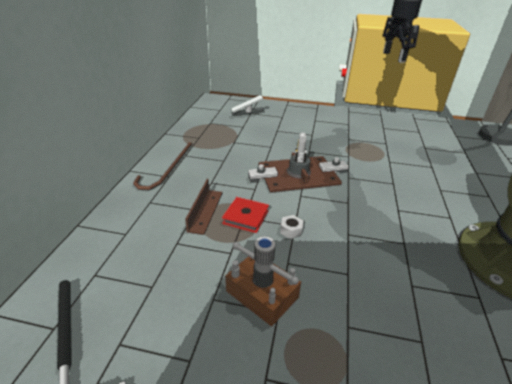

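View pics/top0.png

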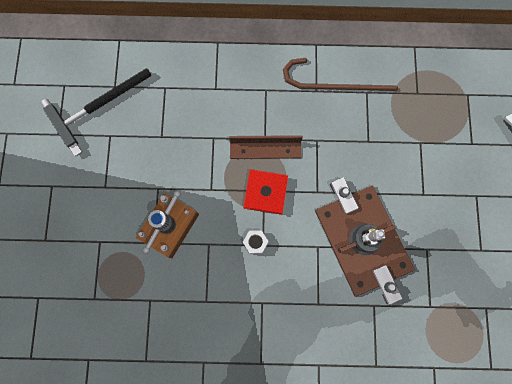

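The side view shows the wrench head at (265,243) and the tap at (302,145). The top view shows the blue wrench top at (157,218), the T-bar from (177,194) to (146,250), and the tap near (375,236).

```bash
cat > h.py <<'E'
import numpy as np,cv2
def ray(c,u,v):
    d=c['R'].T@np.array([(u-c['cx'])/c['fx'],(v-c['cy'])/c['fy'],1]); return -c['R'].T@c['t'],d/np.linalg.norm(d)
def onz(c,u,v,z):
    o,d=ray(c,u,v); return o+d*(z-o[2])/d[2]
def proj(c,X):
    p=c['R']@np.asarray(X)+c['t']; return np.array([c['fx']*p[0]/p[2]+c['cx'],c['fy']*p[1]/p[2]+c['cy']])
E
python3 - <<'E'
import pickle,cv2,numpy as np
from h import *
d=pickle.load(open('c0.pkl','rb'))
for n,(x,y,w,h) in dict(top=(130,180,80,80),side=(225,225,80,80)).items():
    im=d[n]['image']; hsv=cv2.cvtColor(im,cv2.COLOR_BGR2HSV)
    m=cv2.inRange(hsv,(100,120,40),(125,255,255)); k=np.zeros_like(m);k[y:y+h,x:x+w]=m[y:y+h,x:x+w]
    v,u=np.nonzero(k); print(n,len(u),u.mean(),v.mean(),np.ptp(u),np.ptp(v),onz(d[n],u.mean(),v.mean(),.132))
for a,b in(((177,194),(146,250)),): 
    A=onz(d['top'],*a,.087);B=onz(d['top'],*b,.087);print(A,B,(A+B)/2,np.degrees(np.arctan2(*(A-B)[1::-1])))
t=d['top']['image'][205:265,340:410];s=d['side']['image'][120:190,265:345]
cv2.imwrite('pics/tapz.png',np.hstack([cv2.resize(t,(420,360),interpolation=cv2.INTER_CUBIC),cv2.resize(s,(380,360),interpolation=cv2.INTER_CUBIC)]))
print(onz(d['top'],375,234,.129),onz(d['side'],303,134,.129))
E
```

```text
top 95 156.34736842105264 218.29473684210527 11 10 [0.50611364 0.20309617 0.132     ]
side 61 264.59016393442624 243.0 10 6 [0.50624056 0.20380948 0.132     ]
[0.56196258 0.17566863 0.087     ] [0.44953083 0.22934936 0.087     ] [0.5057467 0.202509  0.087    ] -25.522221664559268
[ 0.48646045 -0.20585066  0.129     ] [ 0.48639591 -0.20930461  0.129     ]
```

View pics/tapz.png

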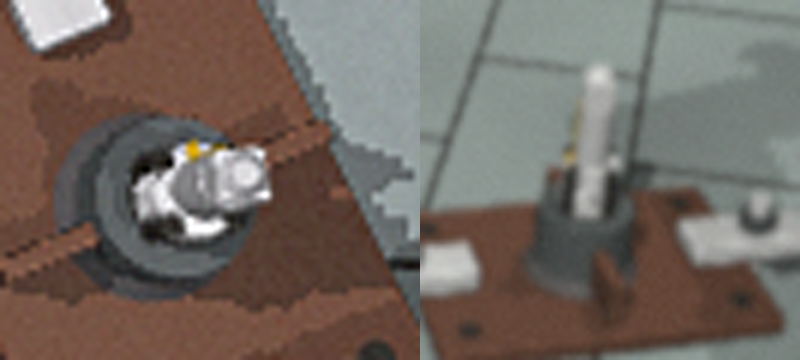

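The zoom shows the tap tip in the top view at crop (245,175), about (381,234) in the full picture. The yellow line is on its far (+x) side. I'll get the wrist camera's geometry next.

```bash
cat >> h.py <<'E'
from scipy.spatial.transform import Rotation as Ro
def yaw(o):
    w,x,y,z=o['orientation']; X=Ro.from_quat([x,y,z,w]).as_matrix(); return X,np.degrees(np.arctan2(X[1,0],X[0,0]))
E
python3 - <<'E'
import pickle
from h import *
from bench import sensors,optics
d=pickle.load(open('c0.pkl','rb'))
print(onz(d['top'],381,234,.1287),onz(d['side'],303,134,.1287))
(o1,a),(o2,b)=ray(d['top'],381,234),ray(d['side'],303,133)
s=np.linalg.lstsq(np.c_[a,-b],o2-o1,rcond=None)[0]; print(o1+a*s[0],o2+b*s[1])
o=sensors.get_obs();c=optics.capture('wrist');X,y=yaw(o)
print('yaw',y,'cam in tool',X.T@(-c['R'].T@c['t']-o['ee_pos']),'axes',c['R']@X,c['fx'])
E
```

```text
[ 0.48675053 -0.21714384  0.1287    ] [ 0.48642792 -0.20990877  0.1287    ]
[ 0.48685123 -0.21742685  0.12776594] [ 0.48711967 -0.21742679  0.12779486]
yaw 24.28414533697634 cam in tool [ 0.07930952  0.00055356 -0.14171217] axes [[ 4.17545072e-04  9.99999879e-01  2.60324335e-04]
 [-9.52422838e-01  4.77021026e-04 -3.04779444e-01]
 [-3.04779531e-01 -1.20679687e-04  9.52422922e-01]] 335.6524095200112
```

>>> step_arm(moves=[{"dx":0.044,"dy":-0.028},{"dx":0.044,"dy":-0.028},{"dx":0.044,"dy":-0.028},{"dx":0.044,"dy":-0.028},{"dx":0.044,"dy":-0.028}])

```text
invalid input at $.moves[0]: expected keys dx, dy, dz, rx, ry, rz, claw
```

>>> step_arm(moves=[{"dx":0.044,"dy":-0.028},{"dx":0.044,"dy":-0.028},{"dx":0.044,"dy":-0.028},{},{}])

```text
invalid input at $.moves[0]: expected keys dx, dy, dz, rx, ry, rz, claw
```

Run:
```python
import pickle
from h import *
from bench import sensors,optics
o=sensors.get_obs();c=optics.capture('wrist');print(o['t'],o['ee_pos'],yaw(o)[1],o['q'],proj(c,(.487,-.217,.1285)))
pickle.dump(c,open('w1.pkl','wb'))
u,v=proj(c,(.487,-.217,.1285)).astype(int)
cv2.imwrite('pics/w1.png',cv2.resize(c['image'],(768,576)))
```

```text
0.15 [ 0.25676775 -0.56938436  0.23059595] 24.280901708597778 [ 1.25253981  0.50818156 -0.23753029  1.50093274  0.12568288  1.14889677
 -0.15476702] [-259.73038859 -568.21304284]
```

View pics/w1.png

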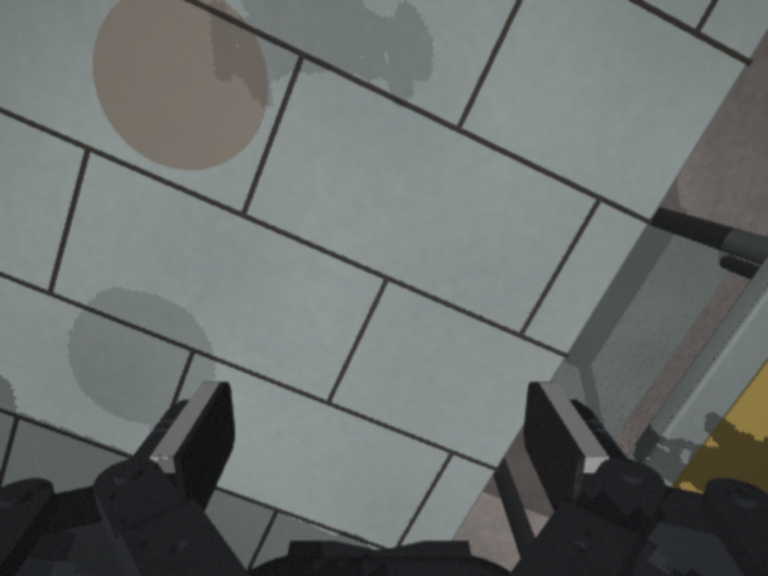

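The rows were refused because every key is required, so the arm didn't move. This picture shows only the floor and the fingers at the lower left and right.

>>> step_arm(moves=[{"dx":0.044,"dy":-0.028,"dz":0,"rx":0,"ry":0,"rz":0,"claw":1},{"dx":0.044,"dy":-0.028,"dz":0,"rx":0,"ry":0,"rz":0,"claw":1},{"dx":0.044,"dy":-0.028,"dz":0,"rx":0,"ry":0,"rz":0,"claw":1},{"dx":0.044,"dy":-0.028,"dz":0,"rx":0,"ry":0,"rz":0,"claw":1},{"dx":0.044,"dy":-0.028,"dz":0,"rx":0,"ry":0,"rz":0,"claw":1}])

```text
t: 0.82
ee_pos: [0.4007, -0.3501, 0.2313]
orientation: [0.0, 0.978, 0.21, 0.0]
force: [1.6, -0.5, 0.2]
gripper_width: 1.0
grip_force: 0.0
```

>>> step_arm(moves=[{"dx":0.044,"dy":-0.028,"dz":0,"rx":0,"ry":0,"rz":0,"claw":1},{"dx":0.044,"dy":-0.028,"dz":0,"rx":0,"ry":0,"rz":0,"claw":1},{"dx":0.044,"dy":-0.028,"dz":0,"rx":0,"ry":0,"rz":0,"claw":1},{"dx":0,"dy":0,"dz":0,"rx":0,"ry":0,"rz":0,"claw":1},{"dx":0,"dy":0,"dz":0,"rx":0,"ry":0,"rz":0,"claw":1}])

```text
t: 1.45
ee_pos: [0.4854, -0.2212, 0.2311]
orientation: [0.0, 0.978, 0.21, -0.0]
force: [-0.6, -1.3, -0.0]
gripper_width: 1.003
grip_force: 0.0
```

Run:
```python
import pickle
from h import *
from bench import sensors,optics
o=sensors.get_obs();c=optics.capture('wrist');print(o['t'],o['ee_pos'],yaw(o)[1],o['q'],proj(c,(.487,-.217,.1285)),proj(c,(.487,-.217,.05)))
pickle.dump(c,open('w2.pkl','wb'))
u,v=np.clip(proj(c,(.487,-.217,.1)).astype(int),100,(412,284))
print(u,v)
cv2.imwrite('pics/w2.png',cv2.resize(c['image'][v-75:v+75,u-75:u+75],(600,600),interpolation=cv2.INTER_CUBIC))
```

```text
1.45 [ 0.48537132 -0.221153    0.23109685] 24.29289257830221 [ 0.61426718  0.37268762 -0.33189629  1.74045897  0.13774846  1.05180348
 -0.91185894] [247.68061346 190.00701392] [248.77285653 166.24945778]
248 179
```

View pics/w2.png

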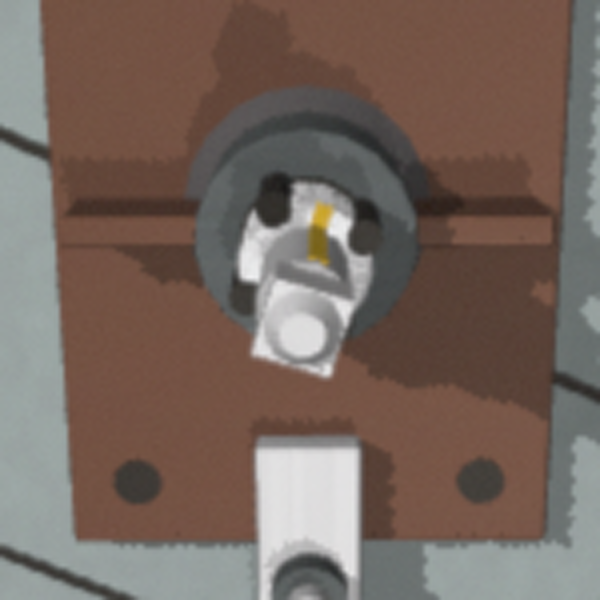

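The crop shows the tap tip disc at (302,334), which is image pixel (248.5,187.5). The square's edges lean about 15.5° in the image. The boss centre is near (306,235).

>>> step_arm(moves=[{"dx":0.0242,"dy":-0.0472,"dz":0,"rx":0,"ry":0,"rz":0,"claw":1},{"dx":0.0242,"dy":-0.0472,"dz":0,"rx":0,"ry":0,"rz":0,"claw":1},{"dx":0.0242,"dy":-0.0472,"dz":0,"rx":0,"ry":0,"rz":0,"claw":1},{"dx":0.0242,"dy":-0.0472,"dz":0,"rx":0,"ry":0,"rz":0,"claw":1},{"dx":0.0242,"dy":-0.0472,"dz":0,"rx":0,"ry":0,"rz":0,"claw":1}])

```text
t: 2.12
ee_pos: [0.499, 0.0438, 0.2314]
orientation: [0.0, 0.978, 0.209, 0.0]
force: [1.0, 0.1, -0.1]
gripper_width: 1.002
grip_force: 0.0
```

>>> step_arm(moves=[{"dx":0.0242,"dy":-0.0472,"dz":0,"rx":0,"ry":0,"rz":0,"claw":1},{"dx":0.0242,"dy":-0.0472,"dz":0,"rx":0,"ry":0,"rz":0,"claw":1},{"dx":0.0242,"dy":-0.0472,"dz":0,"rx":0,"ry":0,"rz":0,"claw":1},{"dx":0,"dy":0,"dz":0,"rx":0,"ry":0,"rz":-0.98,"claw":1},{"dx":0,"dy":0,"dz":0,"rx":0,"ry":0,"rz":-0.98,"claw":1}])

```text
t: 2.75
ee_pos: [0.5073, 0.2022, 0.231]
orientation: [0.0, 0.939, 0.343, -0.0]
force: [-0.6, 0.2, -0.5]
gripper_width: 0.997
grip_force: 0.0
```

>>> step_arm(moves=[{"dx":0,"dy":0,"dz":0,"rx":0,"ry":0,"rz":-0.98,"claw":1},{"dx":0,"dy":0,"dz":0,"rx":0,"ry":0,"rz":-0.98,"claw":1},{"dx":0,"dy":0,"dz":0,"rx":0,"ry":0,"rz":-0.98,"claw":1},{"dx":0,"dy":0,"dz":0,"rx":0,"ry":0,"rz":-0.98,"claw":1},{"dx":0,"dy":0,"dz":0,"rx":0,"ry":0,"rz":-0.98,"claw":1}])

```text
t: 3.38
ee_pos: [0.5076, 0.2009, 0.2311]
orientation: [0.0, 0.77, 0.638, -0.0]
force: [-0.1, -0.4, 0.2]
gripper_width: 0.997
grip_force: 0.0
```

>>> step_arm(moves=[{"dx":0,"dy":0,"dz":0,"rx":0,"ry":0,"rz":-0.98,"claw":1},{"dx":0,"dy":0,"dz":0,"rx":0,"ry":0,"rz":0,"claw":1},{"dx":0,"dy":0,"dz":0,"rx":0,"ry":0,"rz":0,"claw":1},{"dx":0,"dy":0,"dz":0,"rx":0,"ry":0,"rz":0,"claw":1},{"dx":0,"dy":0,"dz":0,"rx":0,"ry":0,"rz":0,"claw":1}])

```text
t: 4.0
ee_pos: [0.507, 0.203, 0.2314]
orientation: [0.0, 0.726, 0.688, 0.0]
force: [-0.3, 1.0, -0.6]
gripper_width: 1.004
grip_force: 0.0
```

Run:
```python
import pickle
from h import *
from bench import sensors,optics
c=pickle.load(open('w2.pkl','rb'))
q=lambda x,y:(173+(x+.5)/4-.5,104+(y+.5)/4-.5)
print('tip',onz(c,*q(302,334),.1287)); P=np.array([onz(c,*q(*p),.1237)[:2] for p in((330,376),(252,355),(350,305))])
for a,b in((0,1),(0,2)): e=P[b]-P[a];print('edge',np.linalg.norm(e),np.degrees(np.arctan2(e[1],e[0]))%90)
print('boss',onz(c,*q(306,236),.05))
o=sensors.get_obs();c=optics.capture('wrist');pickle.dump(c,open('w3.pkl','wb'))
print(o['t'],o['ee_pos'],yaw(o)[1],o['q'],o['force'])
m=cv2.inRange(cv2.cvtColor(c['image'],cv2.COLOR_BGR2HSV),(100,120,40),(125,255,255))
n,l,s,k=cv2.connectedComponentsWithStats(m)
i=1+np.argmax(s[1:,4]);print(s[i],k[i],onz(c,*k[i],.132))
cv2.imwrite('pics/w3.png',c['image'])
```

```text
tip [ 0.48929085 -0.21634913  0.1287    ]
edge 0.015801109883899017 8.477284455613642
edge 0.01491437077010753 9.508437835933176
boss [ 0.49046839 -0.21582495  0.05      ]
4.0 [0.50695896 0.20304798 0.23136694] 86.9528916955503 [ 0.05860173  0.4483235  -0.72839954  1.70596334  0.32763712  1.11290188
 -0.82077699] [-0.26696997  1.00925905 -0.56417816]
[238 182  27  26 558] [250.91218638 194.12724014] [0.50717733 0.2029398  0.132     ]
```

View pics/w3.png

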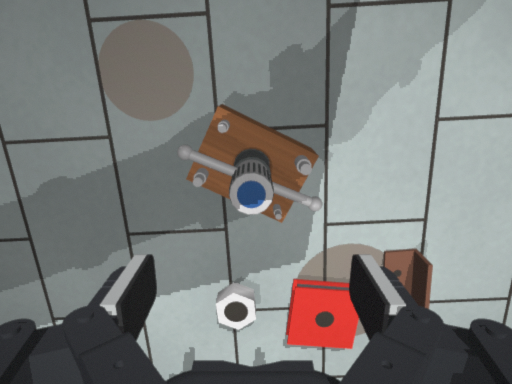

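The wrist view shows the blue top at (251,194) and the T-bar balls at (185,153) and (317,204). The wrench is centred under the tool. I'll work out its yaw and go down: TCP z = 0.023 + 0.094 − 0.019 = 0.098.

Run:
```python
import pickle
from h import *
c=pickle.load(open('w3.pkl','rb'));g=cv2.cvtColor(c['image'],cv2.COLOR_BGR2GRAY)
def ball(u,v):
    p=g[v-10:v+11,u-10:u+11].astype(float);w=(p>p.max()*.8)*1.;y,x=np.mgrid[-10:11,-10:11];return u+(w*x).sum()/w.sum(),v+(w*y).sum()/w.sum()
for f in(lambda u,v:(u,v),ball):
    A,B=[onz(c,*f(*p),.087) for p in((185,153),(317,204))];e=B-A
    print(A,B,(A+B)/2,np.linalg.norm(e),np.degrees(np.arctan2(e[1],e[0])))
```

```text
[0.45149654 0.22857459 0.087     ] [0.56541818 0.17580589 0.087     ] [0.50845736 0.20219024 0.087     ] 0.1255494889758724 -24.85365355585589
[0.45309732 0.22832795 0.087     ] [0.56538848 0.17476858 0.087     ] [0.5092429  0.20154827 0.087     ] 0.12441025136370616 -25.499682685917623
```

>>> step_arm(moves=[{"dx":0,"dy":0,"dz":0.033,"rx":0,"ry":0,"rz":0,"claw":1},{"dx":0,"dy":0,"dz":0.033,"rx":0,"ry":0,"rz":0,"claw":1},{"dx":0,"dy":0,"dz":0.033,"rx":0,"ry":0,"rz":0,"claw":1},{"dx":0,"dy":0,"dz":0.034,"rx":0,"ry":0,"rz":0,"claw":1},{"dx":0,"dy":0,"dz":0,"rx":0,"ry":0,"rz":0,"claw":1}])

```text
t: 4.68
ee_pos: [0.5056, 0.2023, 0.0964]
orientation: [-0.001, 0.725, 0.688, -0.002]
force: [-0.4, 0.0, -0.2]
gripper_width: 1.0
grip_force: 0.0
```

>>> step_arm(moves=[{"dx":0,"dy":0,"dz":0,"rx":0,"ry":0,"rz":0,"claw":-1},{"dx":0,"dy":0,"dz":0,"rx":0,"ry":0,"rz":0,"claw":-1},{"dx":0,"dy":0,"dz":0,"rx":0,"ry":0,"rz":0,"claw":-1},{"dx":0,"dy":0,"dz":0,"rx":0,"ry":0,"rz":0,"claw":-1},{"dx":0,"dy":0,"dz":0,"rx":0,"ry":0,"rz":0,"claw":-1}], squeeze=40)

```text
t: 5.3
ee_pos: [0.5072, 0.2034, 0.0995]
orientation: [0.0, 0.725, 0.688, 0.001]
force: [-1.7, 0.3, 5.7]
gripper_width: 0.391
grip_force: 39.2
```

>>> step_arm(moves=[{"dx":0,"dy":0,"dz":-0.02,"rx":0,"ry":0,"rz":0,"claw":-1},{"dx":0,"dy":0,"dz":-0.025,"rx":0,"ry":0,"rz":0,"claw":-1},{"dx":0,"dy":0,"dz":-0.03,"rx":0,"ry":0,"rz":0,"claw":-1},{"dx":0,"dy":0,"dz":-0.03,"rx":0,"ry":0,"rz":0,"claw":-1},{"dx":0,"dy":0,"dz":-0.02,"rx":0,"ry":0,"rz":0,"claw":-1}])

```text
t: 5.92
ee_pos: [0.5067, 0.2029, 0.2245]
orientation: [0.0, 0.725, 0.688, 0.0]
force: [0.3, 0.1, -5.3]
gripper_width: 0.393
grip_force: 41.3
```

>>> step_arm(moves=[{"dx":-0.035,"dy":0.0004,"dz":0,"rx":0,"ry":0,"rz":0,"claw":-1},{"dx":-0.045,"dy":0.0005,"dz":0,"rx":0,"ry":0,"rz":0,"claw":-1},{"dx":-0.045,"dy":0.0005,"dz":0,"rx":0,"ry":0,"rz":0,"claw":-1},{"dx":-0.045,"dy":0.0005,"dz":0,"rx":0,"ry":0,"rz":0,"claw":-1},{"dx":-0.045,"dy":0.0005,"dz":0,"rx":0,"ry":0,"rz":0,"claw":-1}])

```text
t: 6.55
ee_pos: [0.4973, -0.0135, 0.2232]
orientation: [-0.0, 0.725, 0.688, -0.0]
force: [0.7, -0.1, -5.0]
gripper_width: 0.386
grip_force: 41.2
```

>>> step_arm(moves=[{"dx":-0.045,"dy":0.0005,"dz":0,"rx":0,"ry":0,"rz":0,"claw":-1},{"dx":-0.045,"dy":0.0005,"dz":0,"rx":0,"ry":0,"rz":0,"claw":-1},{"dx":-0.045,"dy":0.0005,"dz":0,"rx":0,"ry":0,"rz":0,"claw":-1},{"dx":-0.045,"dy":0.0005,"dz":0,"rx":0,"ry":0,"rz":0,"claw":-1},{"dx":-0.025,"dy":0.0005,"dz":0,"rx":0,"ry":0,"rz":0,"claw":-1}])

```text
t: 7.18
ee_pos: [0.4885, -0.2197, 0.2228]
orientation: [-0.0, 0.727, 0.687, -0.001]
force: [-0.3, -0.0, -5.0]
gripper_width: 0.387
grip_force: 41.2
```

>>> step_arm(moves=[{"dx":0,"dy":0,"dz":0,"rx":0,"ry":0,"rz":-0.85,"claw":-1},{"dx":0,"dy":0,"dz":0,"rx":0,"ry":0,"rz":-0.85,"claw":-1},{"dx":0,"dy":0,"dz":0,"rx":0,"ry":0,"rz":-0.85,"claw":-1},{"dx":0,"dy":0,"dz":0,"rx":0,"ry":0,"rz":-0.85,"claw":-1},{"dx":0,"dy":0,"dz":0,"rx":0,"ry":0,"rz":-0.85,"claw":-1}])

```text
t: 7.8
ee_pos: [0.4891, -0.2167, 0.223]
orientation: [-0.001, 0.491, 0.871, -0.0]
force: [0.0, -0.3, -4.2]
gripper_width: 0.389
grip_force: 41.2
```

>>> step_arm(moves=[{"dx":0,"dy":0,"dz":0,"rx":0,"ry":0,"rz":0,"claw":-1},{"dx":0,"dy":0,"dz":0,"rx":0,"ry":0,"rz":0,"claw":-1},{"dx":0,"dy":0,"dz":0,"rx":0,"ry":0,"rz":0,"claw":-1},{"dx":0,"dy":0,"dz":0,"rx":0,"ry":0,"rz":0,"claw":-1},{"dx":0,"dy":0,"dz":0,"rx":0,"ry":0,"rz":0,"claw":-1}])

```text
t: 8.43
ee_pos: [0.4898, -0.2166, 0.2233]
orientation: [-0.0, 0.493, 0.87, -0.0]
force: [0.9, 0.0, -5.6]
gripper_width: 0.384
grip_force: 41.2
```

Run:
```python
import pickle
from h import *
from bench import sensors,optics
o=sensors.get_obs();print(o['t'],o['ee_pos'],yaw(o)[1],yaw(o)[0][:,2],o['q'],o['force'],o['ft_torque'])
d={n:optics.capture(n) for n in('side','top','wrist')};pickle.dump(d,open('c4.pkl','wb'))
s,t,w=d['side'],d['top'],d['wrist']
cv2.imwrite('pics/p4.png',np.hstack([cv2.resize(s['image'][80:190,250:360],(400,400),interpolation=cv2.INTER_CUBIC),cv2.resize(w['image'][100:280,160:340],(400,400),interpolation=cv2.INTER_CUBIC)]))
```

```text
8.425 [ 0.48984286 -0.21656979  0.22330164] 120.98726296215717 [-8.06903768e-05 -1.68001741e-05 -9.99999997e-01] [ 0.93096573  0.46735735 -0.84579256  1.74377927  0.38676666  1.10638693
  0.50211068] [ 0.93945134  0.03433238 -5.57368098] [-0.00399468  0.05311813 -0.03091664]
```

View pics/p4.png

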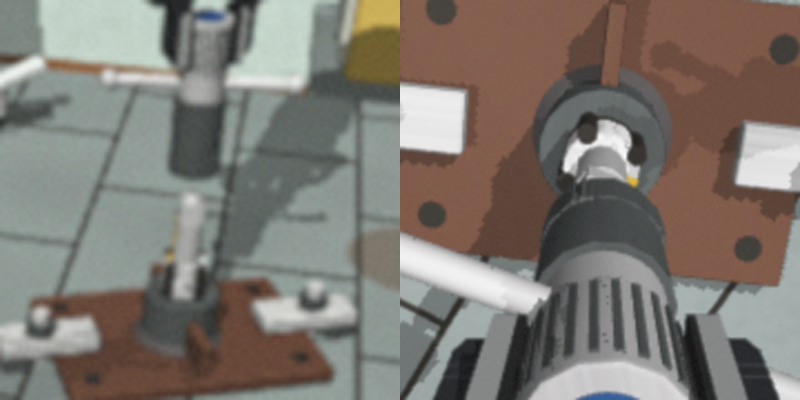

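The side view shows the wrench axis in line with the tap tip, with the socket end at (195,172) and the tip at (191,197). The wrist view agrees. Forward turning lowers q7, so I'll turn another 90° back in the air for range, then go down.

>>> step_arm(moves=[{"dx":0,"dy":0,"dz":0,"rx":0,"ry":0,"rz":-0.94,"claw":-1},{"dx":0,"dy":0,"dz":0,"rx":0,"ry":0,"rz":-0.94,"claw":-1},{"dx":0,"dy":0,"dz":0,"rx":0,"ry":0,"rz":-0.94,"claw":-1},{"dx":0,"dy":0,"dz":0,"rx":0,"ry":0,"rz":-0.94,"claw":-1},{"dx":0,"dy":0,"dz":0,"rx":0,"ry":0,"rz":-0.94,"claw":-1}])

```text
t: 9.2
ee_pos: [0.4898, -0.2168, 0.2233]
orientation: [-0.0, 0.184, 0.983, -0.0]
force: [0.4, -0.6, -5.2]
gripper_width: 0.387
grip_force: 41.2
```

>>> step_arm(moves=[{"dx":0,"dy":0,"dz":0,"rx":0,"ry":0,"rz":-0.94,"claw":-1},{"dx":0,"dy":0,"dz":0,"rx":0,"ry":0,"rz":-0.94,"claw":-1},{"dx":0,"dy":0,"dz":0,"rx":0,"ry":0,"rz":-0.94,"claw":-1},{"dx":0,"dy":0,"dz":0,"rx":0,"ry":0,"rz":-0.94,"claw":-1},{"dx":0,"dy":0,"dz":0,"rx":0,"ry":0,"rz":-0.94,"claw":-1}])

```text
t: 9.82
ee_pos: [0.4898, -0.2169, 0.2233]
orientation: [-0.0, -0.143, 0.99, -0.0]
force: [-0.0, 0.7, -4.8]
gripper_width: 0.384
grip_force: 41.2
```

>>> step_arm(moves=[{"dx":0,"dy":0,"dz":0,"rx":0,"ry":0,"rz":-0.94,"claw":-1},{"dx":0,"dy":0,"dz":0,"rx":0,"ry":0,"rz":-0.94,"claw":-1},{"dx":0,"dy":0,"dz":0.007,"rx":0,"ry":0,"rz":0,"claw":-1},{"dx":0,"dy":0,"dz":0.007,"rx":0,"ry":0,"rz":0,"claw":-1},{"dx":0,"dy":0,"dz":0,"rx":0,"ry":0,"rz":0,"claw":-1}])

```text
t: 10.45
ee_pos: [0.4894, -0.2168, 0.2085]
orientation: [-0.001, -0.268, 0.963, 0.0]
force: [-0.6, -0.7, -4.8]
gripper_width: 0.387
grip_force: 41.3
```

Run:
```python
import pickle
from h import *
from bench import sensors,optics
o=sensors.get_obs();print(o['t'],o['ee_pos'],yaw(o)[1],yaw(o)[0][:,2],o['q'],o['force'],o['ft_torque'])
d={n:optics.capture(n) for n in('side','top','wrist')};pickle.dump(d,open('c5.pkl','wb'))
s,t,w=d['side'],d['top'],d['wrist']
cv2.imwrite('pics/p5.png',np.hstack([cv2.resize(s['image'][80:190,250:360],(400,400),interpolation=cv2.INTER_CUBIC),cv2.resize(w['image'][100:280,160:340],(400,400),interpolation=cv2.INTER_CUBIC)]))
```

```text
10.45 [ 0.48938382 -0.21675113  0.208518  ] -148.85360257729027 [-1.35535509e-03  1.41832502e-04 -9.99999071e-01] [ 1.12185285  0.65052749 -1.27139726  1.76418109  0.65874584  1.23761215
  1.78658089] [-0.63529211 -0.73637953 -4.84400688] [0.03258813 0.02665737 0.00075138]
```

View pics/p5.png

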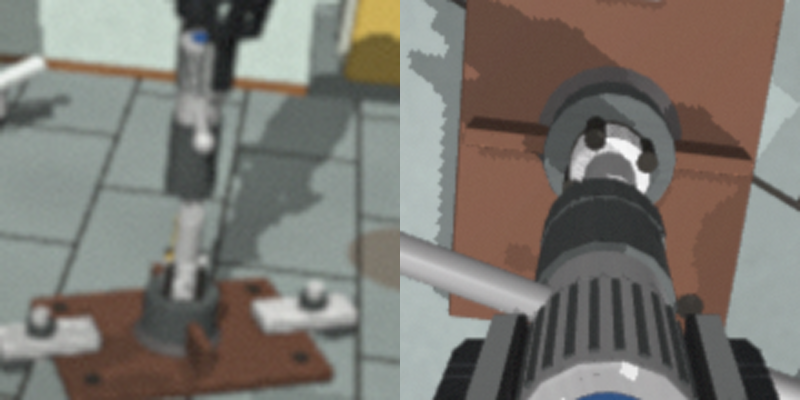

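Run:
```python
import pickle
from h import *
for f,y0 in(('c4.pkl',120.99),('c5.pkl',211.15)):
    w=pickle.load(open(f,'rb'))['wrist']; P=(.4896,-.2167)
    print(f,w['cx'],[(np.round((proj(w,(*P,z))-(160,100))*2.222+(400,0),1)) for z in(.05,.08,.1,.14)])
```

```text
c4.pkl 252.40068114403977 [array([601.7, 154.4]), array([601.4, 172.6]), array([601.2, 186.8]), array([600.6, 222. ])]
c5.pkl 252.40068114403977 [array([606.7, 160.5]), array([606.9, 180.2]), array([607. , 195.7]), array([607.3, 234.7])]
```

>>> step_arm(moves=[{"dx":-0.0005,"dy":0.0009,"dz":0.003,"rx":0,"ry":0,"rz":0,"claw":-1},{"dx":0,"dy":0,"dz":0.001,"rx":0,"ry":0,"rz":0,"claw":-1},{"dx":0,"dy":0,"dz":0.001,"rx":0,"ry":0,"rz":0,"claw":-1},{"dx":0,"dy":0,"dz":0.001,"rx":0,"ry":0,"rz":0,"claw":-1},{"dx":0,"dy":0,"dz":0,"rx":0,"ry":0,"rz":0,"claw":-1}])

```text
t: 11.22
ee_pos: [0.4897, -0.2157, 0.2033]
orientation: [-0.0, -0.269, 0.963, 0.0]
force: [-0.6, -0.1, -4.5]
gripper_width: 0.387
grip_force: 41.3
```

>>> step_arm(moves=[{"dx":0,"dy":0,"dz":0.0005,"rx":0,"ry":0,"rz":0,"claw":-1},{"dx":0,"dy":0,"dz":0.0005,"rx":0,"ry":0,"rz":0,"claw":-1},{"dx":0,"dy":0,"dz":0,"rx":0,"ry":0,"rz":0,"claw":-1},{"dx":0,"dy":0,"dz":0,"rx":0,"ry":0,"rz":0,"claw":-1},{"dx":0,"dy":0,"dz":0,"rx":0,"ry":0,"rz":0,"claw":-1}])

```text
t: 11.85
ee_pos: [0.4898, -0.2156, 0.2023]
orientation: [-0.0, -0.269, 0.963, 0.0]
force: [-0.8, 0.1, -1.1]
gripper_width: 0.387
grip_force: 41.5
```

>>> step_arm(moves=[{"dx":0,"dy":0,"dz":0.0003,"rx":0,"ry":0,"rz":0,"claw":-1},{"dx":0,"dy":0,"dz":0.0003,"rx":0,"ry":0,"rz":0,"claw":-1},{"dx":0,"dy":0,"dz":0,"rx":0,"ry":0,"rz":0,"claw":-1},{"dx":0,"dy":0,"dz":0,"rx":0,"ry":0,"rz":0,"claw":-1},{"dx":0,"dy":0,"dz":0,"rx":0,"ry":0,"rz":0,"claw":-1}])

```text
t: 12.48
ee_pos: [0.4898, -0.2156, 0.2017]
orientation: [-0.0, -0.269, 0.963, 0.0]
force: [-1.6, -0.1, 0.5]
gripper_width: 0.385
grip_force: 41.7
```

Run:
```python
from h import *
from bench import sensors
o=sensors.get_obs();print(o['t'],o['ee_pos'],yaw(o)[1],o['force'],o['ft_torque'])
```

```text
12.475 [ 0.48980605 -0.21559297  0.20172221] -148.75637132625837 [-1.6282924  -0.08269075  0.5318687 ] [-0.00367802  0.69512062  0.01122657]
```

>>> step_arm(moves=[{"dx":0.0004,"dy":0.0003,"dz":0,"rx":0,"ry":0,"rz":0,"claw":-1},{"dx":0.0004,"dy":0.0003,"dz":0,"rx":0,"ry":0,"rz":0,"claw":-1},{"dx":0.0005,"dy":0.0003,"dz":0,"rx":0,"ry":0,"rz":0,"claw":-1},{"dx":0,"dy":0,"dz":0,"rx":0,"ry":0,"rz":0,"claw":-1},{"dx":0,"dy":0,"dz":0,"rx":0,"ry":0,"rz":0,"claw":-1}])

```text
t: 13.1
ee_pos: [0.4882, -0.2155, 0.2015]
orientation: [-0.0, -0.269, 0.963, 0.0]
force: [-0.6, -0.9, -4.9]
gripper_width: 0.385
grip_force: 41.3
```

```bash
cat > r.py <<'E'
from h import *
from bench import sensors
np.set_printoptions(precision=4,suppress=True)
o=sensors.get_obs();print(o['t'],o['ee_pos'],yaw(o)[1],o['q'],o['force'],o['ft_torque'])
E
python3 r.py
```

```text
13.1 [ 0.4882 -0.2155  0.2015] -148.75944248301715 [ 1.1202  0.6552 -1.2677  1.7794  0.667   1.2216  1.778 ] [-0.6494 -0.8965 -4.8947] [-0.0832  0.1094  0.0339]
```

>>> step_arm(moves=[{"dx":0,"dy":0,"dz":0.0005,"rx":0,"ry":0,"rz":0,"claw":-1},{"dx":0,"dy":0,"dz":0.0005,"rx":0,"ry":0,"rz":0,"claw":-1},{"dx":0,"dy":0,"dz":0.0005,"rx":0,"ry":0,"rz":0,"claw":-1},{"dx":0,"dy":0,"dz":0,"rx":0,"ry":0,"rz":0,"claw":-1},{"dx":0,"dy":0,"dz":0,"rx":0,"ry":0,"rz":0,"claw":-1}])

```text
t: 13.72
ee_pos: [0.4883, -0.2155, 0.2003]
orientation: [0.0, -0.269, 0.963, -0.0]
force: [-2.0, 0.9, -0.9]
gripper_width: 0.385
grip_force: 41.5
```

```bash
python3 r.py
```

```text
13.725 [ 0.4883 -0.2155  0.2003] -148.7552162673405 [ 1.1194  0.6562 -1.2666  1.7814  0.6688  1.2193  1.7763] [-1.9818  0.9372 -0.9042] [0.0031 0.4942 0.0077]
```

>>> step_arm(moves=[{"dx":0.0004,"dy":0.0002,"dz":0,"rx":0,"ry":0,"rz":0,"claw":-1},{"dx":0.0004,"dy":0.0003,"dz":0,"rx":0,"ry":0,"rz":0,"claw":-1},{"dx":0,"dy":0,"dz":0.0004,"rx":0,"ry":0,"rz":0,"claw":-1},{"dx":0,"dy":0,"dz":0.0004,"rx":0,"ry":0,"rz":0,"claw":-1},{"dx":0,"dy":0,"dz":0,"rx":0,"ry":0,"rz":0,"claw":-1}])

```text
t: 14.35
ee_pos: [0.4877, -0.2154, 0.1998]
orientation: [0.0, -0.269, 0.963, -0.0]
force: [-0.1, 0.1, 4.5]
gripper_width: 0.387
grip_force: 42.1
```

```bash
python3 r.py
```

```text
14.35 [ 0.4877 -0.2154  0.1998] -148.75852897384513 [ 1.1209  0.6558 -1.2672  1.7841  0.6695  1.2166  1.7755] [-0.1336  0.0957  4.4687] [-0.0737  0.1595 -0.0145]
```

>>> step_arm(moves=[{"dx":0,"dy":0,"dz":-0.0006,"rx":0,"ry":0,"rz":0,"claw":-1},{"dx":0.0007,"dy":-0.0002,"dz":0,"rx":0,"ry":0,"rz":0,"claw":-1},{"dx":0,"dy":0,"dz":0.0003,"rx":0,"ry":0,"rz":0,"claw":-1},{"dx":0,"dy":0,"dz":0.0003,"rx":0,"ry":0,"rz":0,"claw":-1},{"dx":0,"dy":0,"dz":0.0002,"rx":0,"ry":0,"rz":0,"claw":-1}])

```text
t: 14.98
ee_pos: [0.4874, -0.2158, 0.1997]
orientation: [0.001, -0.269, 0.963, -0.0]
force: [0.7, 1.0, 6.1]
gripper_width: 0.388
grip_force: 42.3
```

```bash
python3 r.py
```

```text
14.975 [ 0.4874 -0.2158  0.1997] -148.75186351926797 [ 1.1224  0.6557 -1.2676  1.7849  0.6695  1.216   1.7763] [0.6616 1.0011 6.1491] [ 0.174  -0.093  -0.0664]
```

>>> step_arm(moves=[{"dx":-0.0003,"dy":0,"dz":0,"rx":0,"ry":0,"rz":0.12,"claw":-1},{"dx":0,"dy":0,"dz":0,"rx":0,"ry":0,"rz":0.12,"claw":-1},{"dx":0,"dy":0,"dz":0,"rx":0,"ry":0,"rz":0.12,"claw":-1},{"dx":0,"dy":0,"dz":0,"rx":0,"ry":0,"rz":0,"claw":-1},{"dx":0,"dy":0,"dz":0,"rx":0,"ry":0,"rz":0,"claw":-1}])

```text
t: 15.6
ee_pos: [0.4875, -0.2159, 0.1997]
orientation: [0.0, -0.245, 0.97, -0.0]
force: [0.8, -0.2, 5.9]
gripper_width: 0.384
grip_force: 42.3
```

```bash
python3 r.py
python3 - <<'E'
import pickle
from h import *
from bench import optics
w=optics.capture('wrist');t=optics.capture('top');pickle.dump((w,t),open('c6.pkl','wb'))
cv2.imwrite('pics/p6.png',np.hstack([cv2.resize(t['image'][180:290,320:430],(400,400),interpolation=cv2.INTER_CUBIC),cv2.resize(w['image'],(400,300))[:300].copy() if 0 else cv2.copyMakeBorder(cv2.resize(w['image'],(400,300)),0,100,0,0,cv2.BORDER_CONSTANT)]))
E
```

```text
15.6 [ 0.4875 -0.2159  0.1997] -151.6416082561062 [ 1.1174  0.6487 -1.2535  1.7845  0.6614  1.2089  1.735 ] [ 0.8493 -0.2313  5.8516] [-0.0262 -0.1145  0.0366]
```

View pics/p6.png

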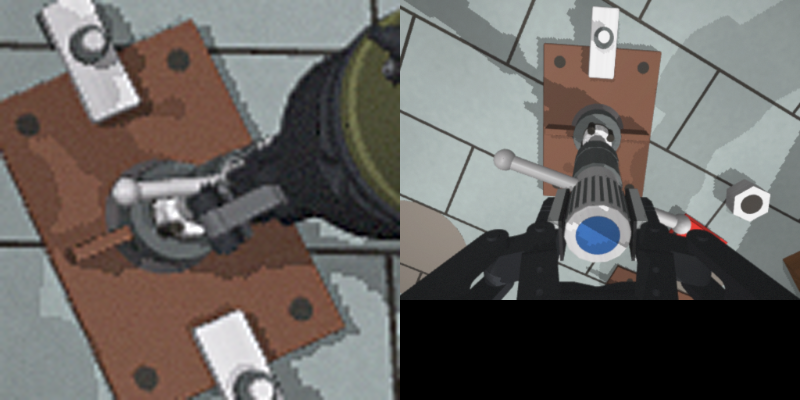

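The wrist view shows the T-bar balls at about (137,205) and (362,288) in full pixels. I'll work out the wrench yaw and refine the tap's yaw from the earlier picture.

Run:
```python
import pickle
from h import *
w,t=pickle.load(open('c6.pkl','rb'));g=cv2.GaussianBlur(cv2.cvtColor(w['image'],cv2.COLOR_BGR2GRAY),(0,0),1)
def circ(g,u,v,r=22):
    p=g[v-r:v+r,u-r:u+r];m=(p>125).astype(np.uint8)
    return p
for u,v in((137,205),(362,288)):
    r=24;p=cv2.resize(g[v-r:v+r,u-r:u+r],None,fx=4,fy=4)
    c=cv2.HoughCircles(p,cv2.HOUGH_GRADIENT,1,40,param1=80,param2=12,minRadius=28,maxRadius=64)
    print(None if c is None else [(u-r+a/4,v-r+b/4,q/4) for a,b,q in c[0][:3]])
A,B=onz(w,137,205,.188),onz(w,362,288,.188);e=B-A;print(A,B,(A+B)/2,np.linalg.norm(e),np.degrees(np.arctan2(e[1],e[0])))
# bar line edges: fit on left bar segment
c=pickle.load(open('w2.pkl','rb'));im=cv2.cvtColor(c['image'],cv2.COLOR_BGR2GRAY)
m=(im>165).astype(np.uint8);m[:168]=0;m[205:]=0;m[:,:225]=0;m[:,275:]=0
cs=cv2.findContours(m,cv2.RETR_EXTERNAL,cv2.CHAIN_APPROX_NONE)[0];k=max(cs,key=cv2.contourArea)
b=cv2.minAreaRect(k);bp=cv2.boxPoints(b);print(b,cv2.contourArea(k));P=np.array([onz(c,*p,.1237)[:2] for p in bp])
print(P.mean(0),[ (round(1e3*np.linalg.norm(P[i]-P[i-1]),1),round(np.degrees(np.arctan2(*(P[i]-P[i-1])[::-1]))%90,1)) for i in range(4)])
cv2.imwrite('pics/p7.png',np.hstack([cv2.resize(g[180:310,115:385],(540,260)),cv2.resize(im[165:205,230:270],(260,260),interpolation=cv2.INTER_CUBIC)]))
```

```text
None
[(np.float32(361.125), np.float32(289.625), np.float32(10.175))]
[ 0.4954679  -0.27595122  0.188     ] [ 0.48228301 -0.15353535  0.188     ] [ 0.48887546 -0.21474329  0.188     ] 0.12312386941569607 96.1473896265379
((250.3529510498047, 181.41177368164062), (21.343135833740234, 32.98484420776367), 75.96376037597656) 285.0
[ 0.49269418 -0.21661044] [(np.float64(17.1), np.float64(36.9)), (np.float64(25.3), np.float64(38.7)), (np.float64(17.0), np.float64(38.6)), (np.float64(25.8), np.float64(39.0))]
```

View pics/p7.png

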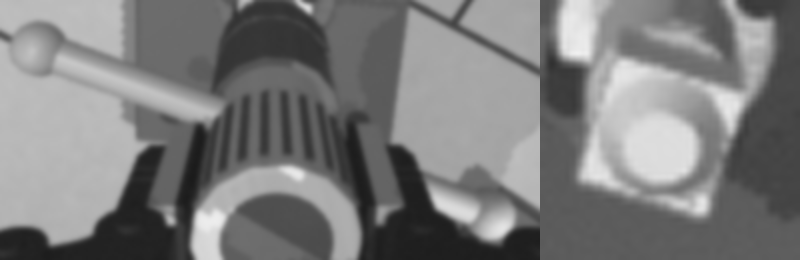

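Run:
```python
import pickle
from h import *
c=pickle.load(open('w2.pkl','rb'));w,_=pickle.load(open('c6.pkl','rb'))
q=lambda x,y:(230+(x+.5)/6.5-.5,165+(y+.5)/6.5-.5)
P=np.array([onz(c,*q(*p),.1237)[:2] for p in((82,60),(203,88),(167,215),(42,182))])
print(P.mean(0),[(round(1e3*np.linalg.norm(P[i]-P[i-1]),1),round(np.degrees(np.arctan2(*(P[i]-P[i-1])[::-1]))%90,1)) for i in range(4)],'tip',onz(c,*q(121,147),.1287))
d=P[0]-P[2];f=P[1]-P[3];print([np.degrees(np.arctan2(*x[::-1]))%90-45 for x in(d,f)],np.linalg.norm(d),np.linalg.norm(f))
A,B=onz(w,134,203.5,.188),onz(w,361.5,287,.188);e=B-A;print((A+B)/2,np.linalg.norm(e),np.degrees(np.arctan2(e[1],e[0])))
```

```text
[ 0.48912804 -0.21673227] [(np.float64(15.9), np.float64(6.2)), (np.float64(14.7), np.float64(10.9)), (np.float64(16.4), np.float64(9.4)), (np.float64(15.6), np.float64(8.8))] tip [ 0.48926315 -0.21641752  0.1287    ]
[np.float64(6.89925761993662), np.float64(10.60752785959616)] 0.021728352457229674 0.022477609651011768
[ 0.48867065 -0.21581958  0.188     ] 0.12415708048559078 96.26088288418066
```

Yaw agrees to about 1° at the original grip angle, so the problem is sideways. I'll turn back, raise 2 mm and feel for the cone in ±y.

>>> step_arm(moves=[{"dx":0,"dy":0,"dz":-0.002,"rx":0,"ry":0,"rz":-0.36,"claw":-1},{"dx":-0.0004,"dy":0.0006,"dz":0,"rx":0,"ry":0,"rz":0,"claw":-1},{"dx":-0.0004,"dy":0.0006,"dz":0,"rx":0,"ry":0,"rz":0,"claw":-1},{"dx":-0.0003,"dy":0.0005,"dz":0,"rx":0,"ry":0,"rz":0,"claw":-1},{"dx":0,"dy":0,"dz":0,"rx":0,"ry":0,"rz":0,"claw":-1}])

```text
t: 16.32
ee_pos: [0.4869, -0.214, 0.201]
orientation: [-0.0, -0.269, 0.963, -0.0]
force: [-0.9, -1.3, -4.3]
gripper_width: 0.383
grip_force: 41.3
```

```bash
python3 r.py
```

```text
16.325 [ 0.4869 -0.214   0.201 ] -148.77929013631177 [ 1.1203  0.6532 -1.2683  1.7845  0.6664  1.2188  1.7744] [-0.8956 -1.3265 -4.3382] [-0.2467  0.0447 -0.0347]
```

>>> step_arm(moves=[{"dx":0.0008,"dy":-0.0013,"dz":0,"rx":0,"ry":0,"rz":0,"claw":-1},{"dx":0.0003,"dy":-0.0005,"dz":0,"rx":0,"ry":0,"rz":0,"claw":-1},{"dx":0.0003,"dy":-0.0005,"dz":0,"rx":0,"ry":0,"rz":0,"claw":-1},{"dx":0.0003,"dy":-0.0005,"dz":0,"rx":0,"ry":0,"rz":0,"claw":-1},{"dx":0,"dy":0,"dz":0,"rx":0,"ry":0,"rz":0,"claw":-1}])

```text
t: 16.95
ee_pos: [0.4871, -0.2172, 0.2012]
orientation: [0.0, -0.269, 0.963, 0.0]
force: [-0.3, -1.0, -4.7]
gripper_width: 0.391
grip_force: 41.2
```

```bash
python3 r.py
```

```text
16.95 [ 0.4871 -0.2172  0.2012] -148.76361587634344 [ 1.1244  0.6553 -1.2683  1.7809  0.6677  1.2207  1.7805] [-0.2948 -0.968  -4.7483] [0.0277 0.0658 0.0036]
```

>>> step_arm(moves=[{"dx":0.0002,"dy":-0.0004,"dz":0,"rx":0,"ry":0,"rz":0,"claw":-1},{"dx":0.0003,"dy":-0.0004,"dz":0,"rx":0,"ry":0,"rz":0,"claw":-1},{"dx":0.0002,"dy":-0.0004,"dz":0,"rx":0,"ry":0,"rz":0,"claw":-1},{"dx":0,"dy":0,"dz":0,"rx":0,"ry":0,"rz":0,"claw":-1},{"dx":0,"dy":0,"dz":0,"rx":0,"ry":0,"rz":0,"claw":-1}])

```text
t: 17.58
ee_pos: [0.4871, -0.2182, 0.2012]
orientation: [0.0, -0.269, 0.963, 0.0]
force: [-1.0, 1.8, -4.5]
gripper_width: 0.388
grip_force: 41.0
```

```bash
python3 r.py
```

```text
17.575 [ 0.4871 -0.2182  0.2012] -148.73986404289172 [ 1.1258  0.6562 -1.2683  1.7797  0.6679  1.2216  1.7829] [-0.9962  1.7746 -4.464 ] [0.6819 0.1657 0.0431]
```

>>> step_arm(moves=[{"dx":-0.0011,"dy":0.0018,"dz":0,"rx":0,"ry":0,"rz":0,"claw":-1},{"dx":0,"dy":0,"dz":0.0007,"rx":0,"ry":0,"rz":0,"claw":-1},{"dx":0,"dy":0,"dz":0.0007,"rx":0,"ry":0,"rz":0,"claw":-1},{"dx":0,"dy":0,"dz":0.0006,"rx":0,"ry":0,"rz":0,"claw":-1},{"dx":0,"dy":0,"dz":0,"rx":0,"ry":0,"rz":0,"claw":-1}])

```text
t: 18.2
ee_pos: [0.4876, -0.2165, 0.1999]
orientation: [0.001, -0.269, 0.963, -0.0]
force: [-0.6, -0.3, 6.1]
gripper_width: 0.387
grip_force: 42.2
```

```bash
python3 r.py
```

```text
18.2 [ 0.4876 -0.2165  0.1999] -148.77115004978344 [ 1.1224  0.6561 -1.2671  1.7835  0.6702  1.217   1.7769] [-0.619  -0.3278  6.1302] [-0.1373  0.27    0.035 ]
```

>>> step_arm(moves=[{"dx":0.0004,"dy":0.0003,"dz":-0.0002,"rx":0,"ry":0,"rz":0,"claw":-1},{"dx":0,"dy":0,"dz":0,"rx":0,"ry":0,"rz":0,"claw":-1},{"dx":0,"dy":0,"dz":0,"rx":0,"ry":0,"rz":0.12,"claw":-1},{"dx":0,"dy":0,"dz":0,"rx":0,"ry":0,"rz":0.12,"claw":-1},{"dx":0,"dy":0,"dz":0,"rx":0,"ry":0,"rz":0,"claw":-1}])

```text
t: 18.82
ee_pos: [0.4859, -0.2164, 0.1985]
orientation: [-0.001, -0.253, 0.967, 0.0]
force: [0.1, 0.3, -5.1]
gripper_width: 0.383
grip_force: 41.2
```

```bash
python3 r.py
```

```text
18.825 [ 0.4859 -0.2164  0.1985] -150.683533892454 [ 1.1203  0.6519 -1.2572  1.7867  0.6636  1.2114  1.7498] [ 0.1406  0.2985 -5.1479] [ 0.057   0.0286 -0.0295]
```

>>> step_arm(moves=[{"dx":0,"dy":0,"dz":0,"rx":0,"ry":0,"rz":-0.24,"claw":-1},{"dx":0,"dy":0,"dz":0,"rx":0,"ry":0,"rz":-0.12,"claw":-1},{"dx":0,"dy":0,"dz":0,"rx":0,"ry":0,"rz":-0.12,"claw":-1},{"dx":0,"dy":0,"dz":0,"rx":0,"ry":0,"rz":-0.12,"claw":-1},{"dx":0,"dy":0,"dz":0,"rx":0,"ry":0,"rz":0,"claw":-1}])

```text
t: 19.45
ee_pos: [0.4865, -0.2163, 0.1993]
orientation: [-0.0, -0.294, 0.956, 0.0]
force: [-0.8, 1.2, -5.1]
gripper_width: 0.386
grip_force: 41.1
```

```bash
python3 r.py
```

```text
19.45 [ 0.4865 -0.2163  0.1993] -145.85646608173926 [ 1.1277  0.6634 -1.2809  1.7856  0.6778  1.2242  1.8183] [-0.7736  1.1987 -5.08  ] [ 0.2066  0.2265 -0.0275]
```

>>> step_arm(moves=[{"dx":0,"dy":0,"dz":0,"rx":0,"ry":0,"rz":0.4,"claw":-1},{"dx":0,"dy":0,"dz":0.0005,"rx":0,"ry":0,"rz":0,"claw":-1},{"dx":0,"dy":0,"dz":0.0005,"rx":0,"ry":0,"rz":0,"claw":-1},{"dx":0,"dy":0,"dz":0.0005,"rx":0,"ry":0,"rz":0,"claw":-1},{"dx":0,"dy":0,"dz":0,"rx":0,"ry":0,"rz":0,"claw":-1}])

```text
t: 20.08
ee_pos: [0.4867, -0.2164, 0.1978]
orientation: [0.0, -0.267, 0.964, 0.0]
force: [-0.3, 0.6, -5.2]
gripper_width: 0.386
grip_force: 41.2
```

```bash
python3 r.py
```

```text
20.075 [ 0.4867 -0.2164  0.1978] -149.05820540288235 [ 1.1221  0.6568 -1.2644  1.7876  0.6706  1.2129  1.7712] [-0.3412  0.5723 -5.2282] [ 0.1303  0.0424 -0.0273]
```

>>> step_arm(moves=[{"dx":0,"dy":0,"dz":0.001,"rx":0,"ry":0,"rz":0,"claw":-1},{"dx":0,"dy":0,"dz":0.001,"rx":0,"ry":0,"rz":0,"claw":-1},{"dx":0,"dy":0,"dz":0.001,"rx":0,"ry":0,"rz":0,"claw":-1},{"dx":0,"dy":0,"dz":0.001,"rx":0,"ry":0,"rz":0,"claw":-1},{"dx":0,"dy":0,"dz":0.001,"rx":0,"ry":0,"rz":0,"claw":-1}])

```text
t: 20.7
ee_pos: [0.4867, -0.2164, 0.1928]
orientation: [0.0, -0.267, 0.964, 0.0]
force: [-0.3, -0.2, -4.4]
gripper_width: 0.392
grip_force: 41.2
```

```bash
python3 r.py
```

```text
20.7 [ 0.4867 -0.2164  0.1928] -149.0816751286064 [ 1.119   0.6616 -1.2595  1.7949  0.6771  1.2038  1.765 ] [-0.2877 -0.1545 -4.3728] [ 0.1912  0.1392 -0.0213]
```

>>> step_arm(moves=[{"dx":0,"dy":0,"dz":0.0015,"rx":0,"ry":0,"rz":0,"claw":-1},{"dx":0,"dy":0,"dz":0.0015,"rx":0,"ry":0,"rz":0,"claw":-1},{"dx":0,"dy":0,"dz":0.001,"rx":0,"ry":0,"rz":0,"claw":-1},{"dx":0,"dy":0,"dz":0.001,"rx":0,"ry":0,"rz":0,"claw":-1},{"dx":0,"dy":0,"dz":0.0005,"rx":0,"ry":0,"rz":0,"claw":-1}])

```text
t: 21.32
ee_pos: [0.4866, -0.2164, 0.1873]
orientation: [-0.0, -0.267, 0.964, 0.0]
force: [-0.3, 0.6, -3.1]
gripper_width: 0.39
grip_force: 41.2
```

>>> step_arm(moves=[{"dx":0,"dy":0,"dz":0.0004,"rx":0,"ry":0,"rz":0,"claw":-1},{"dx":0,"dy":0,"dz":0.0003,"rx":0,"ry":0,"rz":0,"claw":-1},{"dx":0,"dy":0,"dz":0,"rx":0,"ry":0,"rz":0,"claw":-1},{"dx":0,"dy":0,"dz":0,"rx":0,"ry":0,"rz":0,"claw":-1},{"dx":0,"dy":0,"dz":0,"rx":0,"ry":0,"rz":0,"claw":-1}])

```text
t: 21.95
ee_pos: [0.4866, -0.2164, 0.1867]
orientation: [-0.0, -0.267, 0.964, 0.0]
force: [-0.6, 0.2, -4.2]
gripper_width: 0.389
grip_force: 41.2
```

```bash
python3 r.py
```

```text
21.95 [ 0.4866 -0.2164  0.1867] -149.0795845035432 [ 1.1154  0.6676 -1.2536  1.8037  0.6853  1.1928  1.7579] [-0.5813  0.2101 -4.167 ] [ 0.1765  0.153  -0.005 ]
```

>>> step_arm(moves=[{"dx":0,"dy":0,"dz":0.0003,"rx":0,"ry":0,"rz":0,"claw":-1},{"dx":0,"dy":0,"dz":0.0003,"rx":0,"ry":0,"rz":0,"claw":-1},{"dx":0,"dy":0,"dz":0,"rx":0,"ry":0,"rz":0,"claw":-1},{"dx":0,"dy":0,"dz":0,"rx":0,"ry":0,"rz":0,"claw":-1},{"dx":0,"dy":0,"dz":0,"rx":0,"ry":0,"rz":0,"claw":-1}])

```text
t: 22.58
ee_pos: [0.4868, -0.2163, 0.1863]
orientation: [0.0, -0.267, 0.964, -0.0]
force: [-0.8, 1.1, 1.1]
gripper_width: 0.388
grip_force: 41.6
```

>>> step_arm(moves=[{"dx":0,"dy":0,"dz":0.0003,"rx":0,"ry":0,"rz":0,"claw":-1},{"dx":0,"dy":0,"dz":0,"rx":0,"ry":0,"rz":0,"claw":-1},{"dx":0,"dy":0,"dz":0,"rx":0,"ry":0,"rz":0,"claw":-1},{"dx":0,"dy":0,"dz":0,"rx":0,"ry":0,"rz":0,"claw":-1},{"dx":0,"dy":0,"dz":0,"rx":0,"ry":0,"rz":0,"claw":-1}])

```text
t: 23.2
ee_pos: [0.4869, -0.2163, 0.1862]
orientation: [0.0, -0.267, 0.964, -0.0]
force: [-2.1, 1.0, 5.7]
gripper_width: 0.382
grip_force: 42.1
```

```bash
python3 r.py
```

```text
23.2 [ 0.4869 -0.2163  0.1862] -149.07737224639965 [ 1.1148  0.668  -1.2533  1.8044  0.6864  1.1914  1.7568] [-2.1292  1.0009  5.6737] [ 0.2687  0.577  -0.0244]
```

Seated: the support comes 13.7 mm below where it rested on top. Next I'll find the true axis in the other direction. I'll let go, turn the gripper 90°, close lightly and read the sideways force.

>>> step_arm(moves=[{"dx":0,"dy":0,"dz":-0.0005,"rx":0,"ry":0,"rz":0,"claw":0.3},{"dx":0,"dy":0,"dz":0,"rx":0,"ry":0,"rz":0,"claw":0.3},{"dx":0,"dy":0,"dz":0,"rx":0,"ry":0,"rz":0,"claw":0.3},{"dx":0,"dy":0,"dz":0,"rx":0,"ry":0,"rz":1,"claw":0.3},{"dx":0,"dy":0,"dz":0,"rx":0,"ry":0,"rz":1,"claw":0.3}], squeeze=20)

```text
t: 23.82
ee_pos: [0.4867, -0.2164, 0.1861]
orientation: [0.0, -0.128, 0.992, 0.0]
force: [0.1, -0.6, -0.2]
gripper_width: 0.652
grip_force: 0.0
```

>>> step_arm(moves=[{"dx":0,"dy":0,"dz":0,"rx":0,"ry":0,"rz":1,"claw":0.3},{"dx":0,"dy":0,"dz":0,"rx":0,"ry":0,"rz":1,"claw":0.3},{"dx":0,"dy":0,"dz":0,"rx":0,"ry":0,"rz":1,"claw":0.3},{"dx":0,"dy":0,"dz":0,"rx":0,"ry":0,"rz":1,"claw":0.3},{"dx":0,"dy":0,"dz":0,"rx":0,"ry":0,"rz":1,"claw":0.3}])

```text
t: 24.45
ee_pos: [0.4867, -0.2164, 0.1863]
orientation: [0.0, 0.219, 0.976, 0.0]
force: [0.3, 0.6, 0.4]
gripper_width: 0.649
grip_force: 0.0
```

>>> step_arm(moves=[{"dx":0,"dy":0,"dz":0,"rx":0,"ry":0,"rz":1,"claw":0.3},{"dx":0,"dy":0,"dz":0,"rx":0,"ry":0,"rz":1,"claw":0.3},{"dx":0,"dy":0,"dz":0,"rx":0,"ry":0,"rz":1,"claw":0.3},{"dx":0,"dy":0,"dz":0,"rx":0,"ry":0,"rz":1,"claw":0.3},{"dx":0,"dy":0,"dz":0,"rx":0,"ry":0,"rz":0.25,"claw":0.3}])

```text
t: 25.08
ee_pos: [0.4867, -0.2163, 0.1863]
orientation: [0.0, 0.493, 0.87, -0.0]
force: [0.0, 0.1, 0.6]
gripper_width: 0.651
grip_force: 0.0
```

```bash
python3 r.py
```

```text
25.075 [ 0.4867 -0.2163  0.1863] 120.88751214885133 [ 0.9107  0.4972 -0.8148  1.8064  0.4198  1.02    0.47  ] [0.0281 0.1054 0.57  ] [ 0.0102  0.0035 -0.0052]
```

>>> step_arm(moves=[{"dx":0,"dy":0,"dz":0,"rx":0,"ry":0,"rz":0,"claw":-0.1},{"dx":0,"dy":0,"dz":0,"rx":0,"ry":0,"rz":0,"claw":-0.3},{"dx":0,"dy":0,"dz":0,"rx":0,"ry":0,"rz":0,"claw":-1},{"dx":0,"dy":0,"dz":0,"rx":0,"ry":0,"rz":0,"claw":-1},{"dx":0,"dy":0,"dz":0,"rx":0,"ry":0,"rz":0,"claw":-1}])

```text
t: 25.7
ee_pos: [0.4868, -0.2163, 0.1864]
orientation: [0.0, 0.493, 0.87, 0.0]
force: [0.2, 1.5, 1.5]
gripper_width: 0.39
grip_force: 21.9
```

```bash
python3 r.py
```

```text
25.7 [ 0.4868 -0.2163  0.1864] 120.93864167201801 [ 0.9114  0.4975 -0.8158  1.8062  0.4199  1.0201  0.4708] [0.1992 1.5096 1.4811] [ 0.0884 -0.1662  0.0533]
```

Sideways force is under 1.5 N, so the TCP is on the axis. First half turn forward is 184°, taking up the slack and sinking with the thread.

>>> step_arm(moves=[{"dx":0,"dy":0,"dz":0,"rx":0,"ry":0,"rz":0.5,"claw":-1},{"dx":0,"dy":0,"dz":0.0001,"rx":0,"ry":0,"rz":0.5,"claw":-1},{"dx":0,"dy":0,"dz":0,"rx":0,"ry":0,"rz":0.5,"claw":-1},{"dx":0,"dy":0,"dz":0.0001,"rx":0,"ry":0,"rz":0.5,"claw":-1},{"dx":0,"dy":0,"dz":0,"rx":0,"ry":0,"rz":0.5,"claw":-1}])

```text
t: 26.32
ee_pos: [0.4868, -0.2161, 0.1862]
orientation: [0.0, 0.637, 0.771, 0.0]
force: [0.1, 0.8, 1.5]
gripper_width: 0.392
grip_force: 21.9
```

```bash
python3 r.py
```

```text
26.325 [ 0.4868 -0.2161  0.1862] 100.8243194417019 [ 0.8533  0.4737 -0.7179  1.8072  0.365   0.9971  0.1772] [0.1114 0.8112 1.4783] [ 0.3306 -0.1901  0.1138]
```

>>> step_arm(moves=[{"dx":0,"dy":0,"dz":0.0001,"rx":0,"ry":0,"rz":1,"claw":-1},{"dx":0,"dy":0,"dz":0,"rx":0,"ry":0,"rz":1,"claw":-1},{"dx":0,"dy":0,"dz":0.0001,"rx":0,"ry":0,"rz":1,"claw":-1},{"dx":0,"dy":0,"dz":0.0001,"rx":0,"ry":0,"rz":1,"claw":-1},{"dx":0,"dy":0,"dz":0.0001,"rx":0,"ry":0,"rz":1,"claw":-1}])

```text
t: 26.95
ee_pos: [0.4872, -0.216, 0.1859]
orientation: [0.0, 0.863, 0.505, 0.001]
force: [1.7, 2.4, 0.9]
gripper_width: 0.391
grip_force: 21.9
```

```bash
python3 r.py
```

```text
26.95 [ 0.4872 -0.216   0.1859] 60.70927720765025 [ 0.732   0.4391 -0.5264  1.8089  0.2626  0.9623 -0.4156] [1.7453 2.4401 0.8801] [ 0.2514 -0.4037  0.0878]
```

>>> step_arm(moves=[{"dx":0,"dy":0,"dz":0.0001,"rx":0,"ry":0,"rz":1,"claw":-1},{"dx":0,"dy":0,"dz":0,"rx":0,"ry":0,"rz":1,"claw":-1},{"dx":0,"dy":0,"dz":0.0001,"rx":0,"ry":0,"rz":1,"claw":-1},{"dx":0,"dy":0,"dz":0.0001,"rx":0,"ry":0,"rz":1,"claw":-1},{"dx":0,"dy":0,"dz":0.0001,"rx":0,"ry":0,"rz":1,"claw":-1}])

```text
t: 27.58
ee_pos: [0.4876, -0.2161, 0.1855]
orientation: [0.0, 0.984, 0.18, 0.001]
force: [2.0, 0.5, -0.3]
gripper_width: 0.389
grip_force: 21.8
```

```bash
python3 r.py
```

```text
27.575 [ 0.4876 -0.2161  0.1855] 20.716691475012762 [ 0.6077  0.4179 -0.3406  1.8108  0.1681  0.9395 -1.0143] [ 1.9795  0.5142 -0.2727] [ 0.1083 -0.6519  0.1268]
```

>>> step_arm(moves=[{"dx":0.0004,"dy":0.0001,"dz":0.0001,"rx":0,"ry":0,"rz":1,"claw":-1},{"dx":0,"dy":0,"dz":0,"rx":0,"ry":0,"rz":1,"claw":-1},{"dx":0,"dy":0,"dz":0.0001,"rx":0,"ry":0,"rz":1,"claw":-1},{"dx":0,"dy":0,"dz":0,"rx":0,"ry":0,"rz":1,"claw":-1},{"dx":0,"dy":0,"dz":0.0001,"rx":0,"ry":0,"rz":1,"claw":-1}])

```text
t: 28.2
ee_pos: [0.4879, -0.2164, 0.1851]
orientation: [0.0, 0.986, -0.168, 0.001]
force: [3.2, -0.4, -1.5]
gripper_width: 0.392
grip_force: 21.7
```

```bash
python3 r.py
```

```text
28.2 [ 0.4879 -0.2164  0.1851] -19.300470695674804 [ 0.4818  0.4078 -0.158   1.8119  0.0779  0.9263 -1.6178] [ 3.1823 -0.3772 -1.511 ] [-0.117  -0.6241  0.1728]
```

>>> step_arm(moves=[{"dx":0.0004,"dy":-0.0001,"dz":0.0001,"rx":0,"ry":0,"rz":1,"claw":-1},{"dx":0,"dy":0,"dz":0,"rx":0,"ry":0,"rz":1,"claw":-1},{"dx":0,"dy":0,"dz":0.0001,"rx":0,"ry":0,"rz":1,"claw":-1},{"dx":0,"dy":0,"dz":0,"rx":0,"ry":0,"rz":1,"claw":-1},{"dx":0,"dy":0,"dz":0.0001,"rx":0,"ry":0,"rz":1,"claw":-1}])

```text
t: 28.82
ee_pos: [0.4879, -0.2169, 0.1847]
orientation: [0.0, 0.869, -0.495, 0.001]
force: [1.6, -1.1, -1.3]
gripper_width: 0.392
grip_force: 21.6
```

>>> step_arm(moves=[{"dx":0,"dy":0,"dz":0,"rx":0,"ry":0,"rz":0.6,"claw":-1},{"dx":0,"dy":0,"dz":0,"rx":0,"ry":0,"rz":0,"claw":-1},{"dx":0,"dy":0,"dz":0,"rx":0,"ry":0,"rz":0,"claw":-1},{"dx":0,"dy":0,"dz":0,"rx":0,"ry":0,"rz":-0.6,"claw":-1},{"dx":0,"dy":0,"dz":0,"rx":0,"ry":0,"rz":-1,"claw":-1}])

```text
t: 29.45
ee_pos: [0.4877, -0.2165, 0.1847]
orientation: [-0.0, 0.903, -0.429, 0.0]
force: [1.8, -1.4, -2.5]
gripper_width: 0.396
grip_force: 21.5
```

```bash
python3 r.py;python3 - <<'E'
import pickle
from h import *
from bench import optics
w=optics.capture('wrist');pickle.dump(w,open('c8.pkl','wb'));cv2.imwrite('pics/p8.png',w['image'])
E
```

```text
29.45 [ 0.4877 -0.2165  0.1847] -50.7885228432137 [ 0.3824  0.4063 -0.0151  1.8131  0.0075  0.9216 -2.0932] [ 1.8214 -1.3799 -2.5301] [-0.4587 -0.7414 -0.1219]
```

View pics/p8.png

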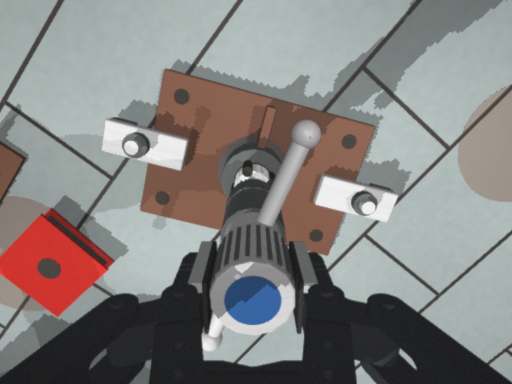

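Run:
```python
import pickle
from h import *
w=pickle.load(open('c8.pkl','rb'));A,B=onz(w,306,133,.173),onz(w,210.5,342,.173);e=B-A;print((A+B)/2,np.linalg.norm(e),np.degrees(np.arctan2(e[1],e[0])))
```

```text
[ 0.48817177 -0.21621579  0.173     ] 0.12571547094904512 106.88707507840888
```

The picture shows the T-bar from (306,133) to (210,342). That is yaw 106.9°, as expected for no slip and a half turn done. Now the quarter turn back.

>>> step_arm(moves=[{"dx":0.0003,"dy":-0.0001,"dz":0,"rx":0,"ry":0,"rz":-1,"claw":-1},{"dx":0,"dy":0,"dz":-0.0001,"rx":0,"ry":0,"rz":-1,"claw":-1},{"dx":0,"dy":0,"dz":-0.0001,"rx":0,"ry":0,"rz":-1,"claw":-1},{"dx":0,"dy":0,"dz":-0.0001,"rx":0,"ry":0,"rz":-1,"claw":-1},{"dx":0,"dy":0,"dz":-0.0001,"rx":0,"ry":0,"rz":-1,"claw":-1}])

```text
t: 30.12
ee_pos: [0.4878, -0.2164, 0.1851]
orientation: [-0.0, 0.995, -0.095, 0.0]
force: [1.2, -0.2, -2.2]
gripper_width: 0.393
grip_force: 21.6
```

```bash
python3 r.py
```

```text
30.125 [ 0.4878 -0.2164  0.1851] -10.90161272403518 [ 0.5088  0.41   -0.1967  1.8104  0.0967  0.9305 -1.4909] [ 1.2432 -0.2251 -2.2366] [-0.126  -0.5796 -0.1207]
```

>>> step_arm(moves=[{"dx":0,"dy":0,"dz":-0.0001,"rx":0,"ry":0,"rz":-1,"claw":-1},{"dx":0,"dy":0,"dz":-0.0001,"rx":0,"ry":0,"rz":-1,"claw":-1},{"dx":0,"dy":0,"dz":0,"rx":0,"ry":0,"rz":-1,"claw":-1},{"dx":0,"dy":0,"dz":-0.0001,"rx":0,"ry":0,"rz":-1,"claw":-1},{"dx":0,"dy":0,"dz":0,"rx":0,"ry":0,"rz":-1,"claw":-1}])

```text
t: 30.75
ee_pos: [0.4876, -0.2162, 0.1855]
orientation: [-0.0, 0.968, 0.251, 0.0]
force: [0.9, 0.3, 0.2]
gripper_width: 0.391
grip_force: 21.8
```

>>> step_arm(moves=[{"dx":0,"dy":0,"dz":0,"rx":0,"ry":0,"rz":-0.4,"claw":-1},{"dx":0,"dy":0,"dz":0,"rx":0,"ry":0,"rz":0,"claw":-1},{"dx":0,"dy":0,"dz":0,"rx":0,"ry":0,"rz":0,"claw":0.3},{"dx":0,"dy":0,"dz":0,"rx":0,"ry":0,"rz":0,"claw":0.3},{"dx":0,"dy":0,"dz":0,"rx":0,"ry":0,"rz":0,"claw":0.3}])

```text
t: 31.38
ee_pos: [0.4875, -0.2165, 0.1853]
orientation: [-0.0, 0.961, 0.276, -0.0]
force: [-0.0, 0.1, 0.5]
gripper_width: 0.652
grip_force: 0.0
```

```bash
python3 r.py
```

```text
31.375 [ 0.4875 -0.2165  0.1853] 32.09568829360042 [ 0.6425  0.4243 -0.392   1.8085  0.1951  0.9473 -0.8434] [-0.0336  0.0977  0.5164] [-0.0668  0.0009  0.0153]
```

Second back-off is done and the fingers are open. I'll unwind the gripper by 160° to have range for everything that's left.

>>> step_arm(moves=[{"dx":0,"dy":0,"dz":0,"rx":0,"ry":0,"rz":-1,"claw":0.3},{"dx":0,"dy":0,"dz":0,"rx":0,"ry":0,"rz":-1,"claw":0.3},{"dx":0,"dy":0,"dz":0,"rx":0,"ry":0,"rz":-1,"claw":0.3},{"dx":0,"dy":0,"dz":0,"rx":0,"ry":0,"rz":-1,"claw":0.3},{"dx":0,"dy":0,"dz":0,"rx":0,"ry":0,"rz":-1,"claw":0.3}])

```text
t: 32.0
ee_pos: [0.4876, -0.2165, 0.1853]
orientation: [-0.0, 0.807, 0.59, -0.0]
force: [1.0, -0.1, 0.1]
gripper_width: 0.653
grip_force: 0.0
```

>>> step_arm(moves=[{"dx":0,"dy":0,"dz":0,"rx":0,"ry":0,"rz":-1,"claw":0.3},{"dx":0,"dy":0,"dz":0,"rx":0,"ry":0,"rz":-1,"claw":0.3},{"dx":0,"dy":0,"dz":0,"rx":0,"ry":0,"rz":-1,"claw":0.3},{"dx":0,"dy":0,"dz":0,"rx":0,"ry":0,"rz":-1,"claw":0.3},{"dx":0,"dy":0,"dz":0,"rx":0,"ry":0,"rz":-1,"claw":0.3}])

```text
t: 32.62
ee_pos: [0.4876, -0.2166, 0.1853]
orientation: [-0.0, 0.557, 0.831, -0.0]
force: [-0.9, -0.7, -0.5]
gripper_width: 0.654
grip_force: 0.0
```

>>> step_arm(moves=[{"dx":0,"dy":0,"dz":0,"rx":0,"ry":0,"rz":-1,"claw":0.3},{"dx":0,"dy":0,"dz":0,"rx":0,"ry":0,"rz":-1,"claw":0.3},{"dx":0,"dy":0,"dz":0,"rx":0,"ry":0,"rz":-1,"claw":0.3},{"dx":0,"dy":0,"dz":0,"rx":0,"ry":0,"rz":-1,"claw":0.3},{"dx":0,"dy":0,"dz":0,"rx":0,"ry":0,"rz":-1,"claw":0.3}])

```text
t: 33.25
ee_pos: [0.4876, -0.2167, 0.1853]
orientation: [-0.0, 0.239, 0.971, -0.0]
force: [0.3, 0.3, -0.4]
gripper_width: 0.649
grip_force: 0.0
```

>>> step_arm(moves=[{"dx":0,"dy":0,"dz":0,"rx":0,"ry":0,"rz":-1,"claw":0.3},{"dx":0,"dy":0,"dz":0,"rx":0,"ry":0,"rz":-1,"claw":0.3},{"dx":0,"dy":0,"dz":0,"rx":0,"ry":0,"rz":-1,"claw":0.3},{"dx":0,"dy":0,"dz":0,"rx":0,"ry":0,"rz":-1,"claw":0.3},{"dx":0,"dy":0,"dz":0,"rx":0,"ry":0,"rz":-1,"claw":0.3}])

```text
t: 33.88
ee_pos: [0.4876, -0.2167, 0.1853]
orientation: [-0.0, -0.108, 0.994, -0.0]
force: [-0.1, 0.8, 0.7]
gripper_width: 0.65
grip_force: 0.0
```

>>> step_arm(moves=[{"dx":0,"dy":0,"dz":0,"rx":0,"ry":0,"rz":0,"claw":-0.1},{"dx":0,"dy":0,"dz":0,"rx":0,"ry":0,"rz":0,"claw":-0.3},{"dx":0,"dy":0,"dz":0,"rx":0,"ry":0,"rz":0,"claw":-1},{"dx":0,"dy":0,"dz":0,"rx":0,"ry":0,"rz":0,"claw":-1},{"dx":0,"dy":0,"dz":0,"rx":0,"ry":0,"rz":0,"claw":-1}])

```text
t: 34.5
ee_pos: [0.4876, -0.2166, 0.1853]
orientation: [-0.0, -0.105, 0.994, -0.0]
force: [-0.3, -0.9, -2.1]
gripper_width: 0.392
grip_force: 21.7
```

```bash
python3 r.py
```

```text
34.5 [ 0.4876 -0.2166  0.1853] -167.9009177832976 [ 1.0787  0.6239 -1.1582  1.8034  0.629   1.1431  1.4912] [-0.3182 -0.8663 -2.1293] [-0.024   0.017   0.0316]
```

>>> step_arm(moves=[{"dx":0,"dy":0,"dz":0,"rx":0,"ry":0,"rz":0.6,"claw":-1},{"dx":0,"dy":0,"dz":0.0001,"rx":0,"ry":0,"rz":0.8,"claw":-1},{"dx":0,"dy":0,"dz":0.0001,"rx":0,"ry":0,"rz":1,"claw":-1},{"dx":0,"dy":0,"dz":0,"rx":0,"ry":0,"rz":1,"claw":-1},{"dx":0,"dy":0,"dz":0.0001,"rx":0,"ry":0,"rz":1,"claw":-1}])

```text
t: 35.12
ee_pos: [0.4877, -0.2166, 0.185]
orientation: [-0.0, 0.202, 0.979, -0.0]
force: [0.2, -0.9, -2.7]
gripper_width: 0.389
grip_force: 21.6
```

```bash
python3 r.py
```

```text
35.125 [ 0.4877 -0.2166  0.185 ] 156.6631971726687 [ 1.0011  0.5535 -0.9855  1.8046  0.523   1.0707  0.986 ] [ 0.1984 -0.8775 -2.7177] [-0.053  -0.0239  0.1453]
```

>>> step_arm(moves=[{"dx":0,"dy":0,"dz":0.0001,"rx":0,"ry":0,"rz":1,"claw":-1},{"dx":0,"dy":0,"dz":0,"rx":0,"ry":0,"rz":1,"claw":-1},{"dx":0,"dy":0,"dz":0.0001,"rx":0,"ry":0,"rz":1,"claw":-1},{"dx":0,"dy":0,"dz":0.0001,"rx":0,"ry":0,"rz":1,"claw":-1},{"dx":0,"dy":0,"dz":0.0001,"rx":0,"ry":0,"rz":1,"claw":-1}])

```text
t: 35.75
ee_pos: [0.4876, -0.2166, 0.1846]
orientation: [-0.0, 0.525, 0.851, -0.0]
force: [0.3, -0.3, -2.7]
gripper_width: 0.389
grip_force: 21.6
```

```bash
python3 r.py
```

```text
35.75 [ 0.4876 -0.2166  0.1846] 116.66559811049834 [ 0.8942  0.4941 -0.7883  1.8063  0.4083  1.0117  0.4092] [ 0.3027 -0.3316 -2.6971] [-0.1344 -0.0342  0.1518]
```

Sideways force is near zero. I'll carry on with the remaining 110°.

>>> step_arm(moves=[{"dx":0,"dy":0,"dz":0.0001,"rx":0,"ry":0,"rz":1,"claw":-1},{"dx":0,"dy":0,"dz":0,"rx":0,"ry":0,"rz":1,"claw":-1},{"dx":0,"dy":0,"dz":0.0001,"rx":0,"ry":0,"rz":1,"claw":-1},{"dx":0,"dy":0,"dz":0.0001,"rx":0,"ry":0,"rz":1,"claw":-1},{"dx":0,"dy":0,"dz":0.0001,"rx":0,"ry":0,"rz":1,"claw":-1}])

```text
t: 36.38
ee_pos: [0.4876, -0.2167, 0.1842]
orientation: [0.0, 0.784, 0.62, -0.0]
force: [-0.9, -1.7, -2.8]
gripper_width: 0.386
grip_force: 21.7
```

```bash
python3 r.py
```

```text
36.375 [ 0.4876 -0.2167  0.1842] 76.6660204526128 [ 0.7758  0.4534 -0.5949  1.8083  0.3023  0.9717 -0.1775] [-0.8552 -1.7391 -2.7687] [-0.2391  0.0353  0.1362]
```

>>> step_arm(moves=[{"dx":0,"dy":0,"dz":0.0001,"rx":0,"ry":0,"rz":1,"claw":-1},{"dx":0,"dy":0,"dz":0.0001,"rx":0,"ry":0,"rz":1,"claw":-1},{"dx":0,"dy":0,"dz":0.0001,"rx":0,"ry":0,"rz":1,"claw":-1},{"dx":0,"dy":0,"dz":0.0001,"rx":0,"ry":0,"rz":1,"claw":-1},{"dx":0,"dy":0,"dz":0.0001,"rx":0,"ry":0,"rz":1,"claw":-1}])

```text
t: 37.0
ee_pos: [0.4876, -0.2166, 0.1838]
orientation: [0.0, 0.949, 0.315, -0.0]
force: [-0.8, -0.6, -1.3]
gripper_width: 0.391
grip_force: 21.8
```

```bash
python3 r.py
```

```text
37.0 [ 0.4876 -0.2166  0.1838] 36.66976558788011 [ 0.6524  0.4275 -0.4069  1.8105  0.2043  0.9451 -0.773 ] [-0.7682 -0.5713 -1.3191] [-0.2055  0.1717  0.1883]
```

>>> step_arm(moves=[{"dx":0,"dy":0,"dz":0.0001,"rx":0,"ry":0,"rz":1,"claw":-1},{"dx":0,"dy":0,"dz":0.0001,"rx":0,"ry":0,"rz":1,"claw":-1},{"dx":0,"dy":0,"dz":0,"rx":0,"ry":0,"rz":1,"claw":-1},{"dx":0,"dy":0,"dz":0.0001,"rx":0,"ry":0,"rz":0.8,"claw":-1},{"dx":0,"dy":0,"dz":0,"rx":0,"ry":0,"rz":0,"claw":-1}])

```text
t: 37.62
ee_pos: [0.4876, -0.2166, 0.1835]
orientation: [0.0, 0.998, 0.057, -0.0]
force: [-1.2, -1.5, -0.5]
gripper_width: 0.392
grip_force: 21.8
```

```bash
python3 r.py
```

```text
37.625 [ 0.4876 -0.2166  0.1835] 6.576993127859411 [ 0.5574  0.4156 -0.2676  1.812   0.1342  0.9316 -1.2248] [-1.1938 -1.5248 -0.5093] [-0.3573  0.1908  0.0707]
```

Second half turn done. Now a quarter turn back: 12 rows, slack included.

>>> step_arm(moves=[{"dx":0,"dy":0,"dz":0,"rx":0,"ry":0,"rz":-0.8,"claw":-1},{"dx":0,"dy":0,"dz":0,"rx":0,"ry":0,"rz":-1,"claw":-1},{"dx":0,"dy":0,"dz":-0.0001,"rx":0,"ry":0,"rz":-1,"claw":-1},{"dx":0,"dy":0,"dz":-0.0001,"rx":0,"ry":0,"rz":-1,"claw":-1},{"dx":0,"dy":0,"dz":-0.0001,"rx":0,"ry":0,"rz":-1,"claw":-1}])

```text
t: 38.25
ee_pos: [0.4877, -0.2165, 0.1838]
orientation: [-0.0, 0.923, 0.385, 0.0]
force: [-0.3, -0.3, -2.0]
gripper_width: 0.393
grip_force: 21.7
```

>>> step_arm(moves=[{"dx":0,"dy":0,"dz":-0.0001,"rx":0,"ry":0,"rz":-1,"claw":-1},{"dx":0,"dy":0,"dz":-0.0001,"rx":0,"ry":0,"rz":-1,"claw":-1},{"dx":0,"dy":0,"dz":-0.0001,"rx":0,"ry":0,"rz":-1,"claw":-1},{"dx":0,"dy":0,"dz":-0.0001,"rx":0,"ry":0,"rz":-1,"claw":-1},{"dx":0,"dy":0,"dz":-0.0001,"rx":0,"ry":0,"rz":-1,"claw":-1}])

```text
t: 38.88
ee_pos: [0.4876, -0.2165, 0.1842]
orientation: [-0.0, 0.735, 0.678, 0.0]
force: [0.2, -0.2, -3.1]
gripper_width: 0.392
grip_force: 21.6
```

>>> step_arm(moves=[{"dx":0,"dy":0,"dz":-0.0001,"rx":0,"ry":0,"rz":-1,"claw":-1},{"dx":0,"dy":0,"dz":0,"rx":0,"ry":0,"rz":-1,"claw":-1},{"dx":0,"dy":0,"dz":0,"rx":0,"ry":0,"rz":-0.2,"claw":-1},{"dx":0,"dy":0,"dz":0,"rx":0,"ry":0,"rz":0,"claw":-1},{"dx":0,"dy":0,"dz":0,"rx":0,"ry":0,"rz":0,"claw":-1}])

```text
t: 39.5
ee_pos: [0.4876, -0.2166, 0.1844]
orientation: [-0.0, 0.626, 0.78, -0.0]
force: [-0.4, -0.4, -1.7]
gripper_width: 0.391
grip_force: 21.7
```

```bash
python3 r.py
```

```text
39.5 [ 0.4876 -0.2166  0.1844] 102.443333072997 [ 0.8511  0.4771 -0.7159  1.8072  0.3677  0.9947  0.2035] [-0.4269 -0.4201 -1.727 ] [-0.1682  0.1525 -0.0995]
```

Run:
```python
import pickle
from h import *
d=pickle.load(open('c0.pkl','rb'))['top']
# foot plate: brown mask min-area rectangle
h=cv2.cvtColor(d['image'],cv2.COLOR_BGR2HSV);m=cv2.inRange(h,(0,60,30),(20,180,160));m[:,:300]=0;m[:150]=0
m=cv2.morphologyEx(m,cv2.MORPH_CLOSE,np.ones((15,15)));k=max(cv2.findContours(m,0,2)[0],key=cv2.contourArea)
P=np.array([onz(d,*p,.012)[:2] for p in k[:,0].astype(float)]);r=cv2.minAreaRect((P*1000).astype(np.float32));print(r)
A,B=onz(d,345,192,.045),onz(d,388.5,285,.045);e=A-B;print(np.degrees(np.arctan2(e[1],e[0])),np.linalg.norm(e),(A+B)/2)
```

```text
((532.184326171875, -203.91781616210938), (338.74468994140625, 208.76364135742188), 18.762784957885742)
23.82141176739264 0.20699623690694854 [ 0.48792895 -0.21182791  0.045     ]
```

>>> step_arm(moves=[{"dx":0,"dy":0,"dz":0,"rx":0,"ry":0,"rz":1,"claw":-1},{"dx":0,"dy":0,"dz":0.0001,"rx":0,"ry":0,"rz":1,"claw":-1},{"dx":0,"dy":0,"dz":0.0001,"rx":0,"ry":0,"rz":1,"claw":-1},{"dx":0,"dy":0,"dz":0.0001,"rx":0,"ry":0,"rz":1,"claw":-1},{"dx":0,"dy":0,"dz":0,"rx":0,"ry":0,"rz":1,"claw":-1}])

```text
t: 40.12
ee_pos: [0.4877, -0.2165, 0.1841]
orientation: [0.0, 0.856, 0.517, -0.0]
force: [-0.7, -0.6, -2.8]
gripper_width: 0.396
grip_force: 21.7
```

>>> step_arm(moves=[{"dx":0,"dy":0,"dz":0.0001,"rx":0,"ry":0,"rz":1,"claw":-1},{"dx":0,"dy":0,"dz":0.0001,"rx":0,"ry":0,"rz":1,"claw":-1},{"dx":0,"dy":0,"dz":0.0001,"rx":0,"ry":0,"rz":1,"claw":-1},{"dx":0,"dy":0,"dz":0,"rx":0,"ry":0,"rz":1,"claw":-1},{"dx":0,"dy":0,"dz":0.0001,"rx":0,"ry":0,"rz":1,"claw":-1}])

```text
t: 40.75
ee_pos: [0.4877, -0.2166, 0.1837]
orientation: [0.0, 0.981, 0.193, -0.0]
force: [-0.6, -0.8, -3.1]
gripper_width: 0.395
grip_force: 21.7
```

>>> step_arm(moves=[{"dx":0,"dy":0,"dz":0.0001,"rx":0,"ry":0,"rz":1,"claw":-1},{"dx":0,"dy":0,"dz":0.0001,"rx":0,"ry":0,"rz":1,"claw":-1},{"dx":0,"dy":0,"dz":0,"rx":0,"ry":0,"rz":1,"claw":-1},{"dx":0,"dy":0,"dz":0.0001,"rx":0,"ry":0,"rz":1,"claw":-1},{"dx":0,"dy":0,"dz":0,"rx":0,"ry":0,"rz":0.5,"claw":-1}])

```text
t: 41.38
ee_pos: [0.4876, -0.2166, 0.1834]
orientation: [0.0, 0.993, -0.119, -0.0]
force: [-1.3, -1.2, -2.1]
gripper_width: 0.391
grip_force: 21.7
```

```bash
python3 r.py
```

```text
41.375 [ 0.4876 -0.2166  0.1834] -13.672254852983034 [ 0.4916  0.4108 -0.1724  1.8132  0.0867  0.925  -1.5285] [-1.2752 -1.2443 -2.1163] [-0.3483  0.2819  0.115 ]
```

The foot's yaw of about 24° suggests the bottom comes near gripper yaw −67°. I won't rely on that, so from here I'll creep and feel the torque.

>>> step_arm(moves=[{"dx":0,"dy":0,"dz":0.0001,"rx":0,"ry":0,"rz":0.5,"claw":-1},{"dx":0,"dy":0,"dz":0,"rx":0,"ry":0,"rz":0.5,"claw":-1},{"dx":0,"dy":0,"dz":0,"rx":0,"ry":0,"rz":0.5,"claw":-1},{"dx":0,"dy":0,"dz":0.0001,"rx":0,"ry":0,"rz":0.5,"claw":-1},{"dx":0,"dy":0,"dz":0,"rx":0,"ry":0,"rz":0.2,"claw":-1}])

```text
t: 42.0
ee_pos: [0.4876, -0.2166, 0.1831]
orientation: [0.0, 0.963, -0.268, -0.0]
force: [-0.3, -0.5, -0.9]
gripper_width: 0.393
grip_force: 21.7
```

```bash
python3 r.py
```

```text
42.0 [ 0.4876 -0.2166  0.1831] -31.137060123075017 [ 0.4366  0.4088 -0.0931  1.8142  0.0471  0.921  -1.7916] [-0.3347 -0.4862 -0.9308] [-0.4234  0.3643  0.106 ]
```

>>> step_arm(moves=[{"dx":0,"dy":0.0001,"dz":0,"rx":0,"ry":0,"rz":0.12,"claw":-1},{"dx":0,"dy":0,"dz":0,"rx":0,"ry":0,"rz":0.12,"claw":-1},{"dx":0,"dy":0,"dz":0,"rx":0,"ry":0,"rz":0.12,"claw":-1},{"dx":0,"dy":0,"dz":0.0001,"rx":0,"ry":0,"rz":0.12,"claw":-1},{"dx":0,"dy":0,"dz":0,"rx":0,"ry":0,"rz":0.05,"claw":-1}])

```text
t: 42.62
ee_pos: [0.4876, -0.2166, 0.1831]
orientation: [0.0, 0.953, -0.304, -0.0]
force: [-1.4, -1.0, -1.7]
gripper_width: 0.39
grip_force: 21.7
```

```bash
python3 r.py
```

```text
42.625 [ 0.4876 -0.2166  0.1831] -35.351718114148504 [ 0.424   0.4086 -0.0744  1.8143  0.0372  0.9201 -1.8547] [-1.3579 -1.0227 -1.6664] [-0.3118  0.4383  0.1157]
```

>>> step_arm(moves=[{"dx":0,"dy":0.0001,"dz":0,"rx":0,"ry":0,"rz":0.12,"claw":-1},{"dx":0,"dy":0,"dz":0,"rx":0,"ry":0,"rz":0.12,"claw":-1},{"dx":0,"dy":0,"dz":0,"rx":0,"ry":0,"rz":0.12,"claw":-1},{"dx":0,"dy":0,"dz":0,"rx":0,"ry":0,"rz":0.12,"claw":-1},{"dx":0,"dy":0,"dz":0,"rx":0,"ry":0,"rz":0.05,"claw":-1}])

```text
t: 43.25
ee_pos: [0.4876, -0.2167, 0.1831]
orientation: [-0.0, 0.941, -0.339, -0.0]
force: [-2.1, -0.5, -0.7]
gripper_width: 0.392
grip_force: 21.8
```

```bash
python3 r.py
```

```text
43.25 [ 0.4876 -0.2167  0.1831] -39.595163491335015 [ 0.4106  0.4085 -0.0551  1.8145  0.0275  0.9194 -1.9184] [-2.133  -0.5294 -0.6669] [-0.2486  0.439   0.0748]
```

>>> step_arm(moves=[{"dx":-0.0001,"dy":0,"dz":0,"rx":0,"ry":0,"rz":0.12,"claw":-1},{"dx":0,"dy":0,"dz":0.0001,"rx":0,"ry":0,"rz":0.12,"claw":-1},{"dx":0,"dy":0,"dz":0,"rx":0,"ry":0,"rz":0.12,"claw":-1},{"dx":0,"dy":0,"dz":0,"rx":0,"ry":0,"rz":0.12,"claw":-1},{"dx":0,"dy":0,"dz":0,"rx":0,"ry":0,"rz":0.05,"claw":-1}])

```text
t: 43.88
ee_pos: [0.4876, -0.2167, 0.183]
orientation: [0.0, 0.928, -0.373, 0.0]
force: [-2.0, -1.3, -1.3]
gripper_width: 0.393
grip_force: 21.8
```

```bash
python3 r.py
```

```text
43.875 [ 0.4876 -0.2167  0.183 ] -43.83708227081951 [ 0.3972  0.4083 -0.0358  1.815   0.0179  0.9185 -1.9824] [-2.0233 -1.3125 -1.3119] [-0.3143  0.4628  0.0724]
```

>>> step_arm(moves=[{"dx":-0.0001,"dy":0,"dz":0,"rx":0,"ry":0,"rz":0.12,"claw":-1},{"dx":0,"dy":0.0001,"dz":0,"rx":0,"ry":0,"rz":0.12,"claw":-1},{"dx":0,"dy":0,"dz":0,"rx":0,"ry":0,"rz":0.12,"claw":-1},{"dx":0,"dy":0,"dz":0,"rx":0,"ry":0,"rz":0.12,"claw":-1},{"dx":0,"dy":0,"dz":0,"rx":0,"ry":0,"rz":0.05,"claw":-1}])

```text
t: 44.5
ee_pos: [0.4875, -0.2166, 0.183]
orientation: [-0.0, 0.913, -0.407, 0.0]
force: [-1.0, -0.9, -0.8]
gripper_width: 0.391
grip_force: 21.8
```

```bash
python3 r.py
```

```text
44.5 [ 0.4875 -0.2166  0.183 ] -48.07450932725592 [ 0.3838  0.4082 -0.0165  1.8155  0.0082  0.9178 -2.0461] [-1.0453 -0.9094 -0.8284] [-0.239   0.2894  0.11  ]
```

>>> step_arm(moves=[{"dx":0,"dy":0,"dz":0,"rx":0,"ry":0,"rz":0.12,"claw":-1},{"dx":0,"dy":0,"dz":0.0001,"rx":0,"ry":0,"rz":0.12,"claw":-1},{"dx":0,"dy":0,"dz":0,"rx":0,"ry":0,"rz":0.12,"claw":-1},{"dx":0,"dy":0,"dz":0,"rx":0,"ry":0,"rz":0.12,"claw":-1},{"dx":0,"dy":0,"dz":0,"rx":0,"ry":0,"rz":0.05,"claw":-1}])

```text
t: 45.12
ee_pos: [0.4875, -0.2166, 0.1829]
orientation: [-0.0, 0.898, -0.441, 0.0]
force: [-0.7, -1.1, 0.2]
gripper_width: 0.395
grip_force: 21.9
```

```bash
python3 r.py
```

```text
45.125 [ 0.4875 -0.2166  0.1829] -52.31284183285409 [ 0.3703  0.4084  0.0029  1.8158 -0.0015  0.9173 -2.11  ] [-0.7289 -1.0553  0.162 ] [-0.1721  0.2755  0.1469]
```

>>> step_arm(moves=[{"dx":0,"dy":0,"dz":0,"rx":0,"ry":0,"rz":0.12,"claw":-1},{"dx":0,"dy":0,"dz":0,"rx":0,"ry":0,"rz":0.12,"claw":-1},{"dx":0,"dy":0,"dz":0,"rx":0,"ry":0,"rz":0.12,"claw":-1},{"dx":0,"dy":0,"dz":0,"rx":0,"ry":0,"rz":0.12,"claw":-1},{"dx":0,"dy":0,"dz":0,"rx":0,"ry":0,"rz":0.05,"claw":-1}])

```text
t: 45.75
ee_pos: [0.4875, -0.2166, 0.1829]
orientation: [-0.0, 0.881, -0.474, 0.0]
force: [-0.3, -0.9, 0.0]
gripper_width: 0.39
grip_force: 21.9
```

```bash
python3 r.py
```

```text
45.75 [ 0.4875 -0.2166  0.1829] -56.554997146801604 [ 0.3569  0.4087  0.0223  1.816  -0.0112  0.917  -2.1738] [-0.3126 -0.8918  0.0302] [-0.1315  0.1998  0.1107]
```

>>> step_arm(moves=[{"dx":0,"dy":0,"dz":0,"rx":0,"ry":0,"rz":0.12,"claw":-1},{"dx":0,"dy":0,"dz":0,"rx":0,"ry":0,"rz":0.12,"claw":-1},{"dx":0,"dy":0,"dz":0,"rx":0,"ry":0,"rz":0.12,"claw":-1},{"dx":0,"dy":0,"dz":0,"rx":0,"ry":0,"rz":0.12,"claw":-1},{"dx":0,"dy":0,"dz":0,"rx":0,"ry":0,"rz":0,"claw":-1}])

```text
t: 46.38
ee_pos: [0.4874, -0.2166, 0.1829]
orientation: [-0.0, 0.864, -0.503, -0.0]
force: [-0.1, -0.7, -1.0]
gripper_width: 0.391
grip_force: 21.9
```

```bash
python3 r.py
```

```text
46.375 [ 0.4874 -0.2166  0.1829] -60.375319045843916 [ 0.3447  0.409   0.0398  1.8162 -0.02    0.9168 -2.2312] [-0.111  -0.6504 -1.0241] [-0.1011  0.1221  0.1161]
```

Near the expected bottom now, so the steps get smaller.

>>> step_arm(moves=[{"dx":0,"dy":0,"dz":0,"rx":0,"ry":0,"rz":0.1,"claw":-1},{"dx":0,"dy":0,"dz":0,"rx":0,"ry":0,"rz":0.1,"claw":-1},{"dx":0,"dy":0,"dz":0,"rx":0,"ry":0,"rz":0.1,"claw":-1},{"dx":0,"dy":0,"dz":0,"rx":0,"ry":0,"rz":0.1,"claw":-1},{"dx":0,"dy":0,"dz":0,"rx":0,"ry":0,"rz":0,"claw":-1}])

```text
t: 47.0
ee_pos: [0.4874, -0.2166, 0.1829]
orientation: [-0.0, 0.85, -0.527, -0.0]
force: [-0.2, -0.7, -1.4]
gripper_width: 0.392
grip_force: 21.8
```

```bash
python3 r.py
```

```text
47.0 [ 0.4874 -0.2166  0.1829] -63.57589857807295 [ 0.3346  0.4094  0.0544  1.8164 -0.0273  0.9166 -2.2793] [-0.1706 -0.7266 -1.3579] [-0.0701  0.1025  0.1384]
```

>>> step_arm(moves=[{"dx":0,"dy":0,"dz":0,"rx":0,"ry":0,"rz":0.08,"claw":-1},{"dx":0,"dy":0,"dz":0,"rx":0,"ry":0,"rz":0.08,"claw":-1},{"dx":0,"dy":0,"dz":0,"rx":0,"ry":0,"rz":0.08,"claw":-1},{"dx":0,"dy":0,"dz":0,"rx":0,"ry":0,"rz":0.08,"claw":-1},{"dx":0,"dy":0,"dz":0,"rx":0,"ry":0,"rz":0,"claw":-1}])

```text
t: 47.62
ee_pos: [0.4874, -0.2166, 0.1828]
orientation: [-0.0, 0.838, -0.546, -0.0]
force: [-0.3, 0.1, -2.5]
gripper_width: 0.391
grip_force: 21.7
```

```bash
python3 r.py
```

```text
47.625 [ 0.4874 -0.2166  0.1828] -66.12476178543747 [ 0.3264  0.4097  0.0661  1.8165 -0.0332  0.9166 -2.3177] [-0.349   0.1305 -2.5149] [-0.0419 -0.0034  0.0851]
```

>>> step_arm(moves=[{"dx":0,"dy":0,"dz":0.0001,"rx":0,"ry":0,"rz":0.08,"claw":-1},{"dx":0,"dy":0,"dz":0,"rx":0,"ry":0,"rz":0.08,"claw":-1},{"dx":0,"dy":0,"dz":0,"rx":0,"ry":0,"rz":0.08,"claw":-1},{"dx":0,"dy":0,"dz":0,"rx":0,"ry":0,"rz":0.08,"claw":-1},{"dx":0,"dy":0,"dz":0,"rx":0,"ry":0,"rz":0,"claw":-1}])

```text
t: 48.25
ee_pos: [0.4874, -0.2166, 0.1828]
orientation: [0.0, 0.826, -0.564, -0.0]
force: [-1.1, -0.7, -1.2]
gripper_width: 0.392
grip_force: 21.8
```

```bash
python3 r.py
```

```text
48.25 [ 0.4874 -0.2166  0.1828] -68.68107363287794 [ 0.3183  0.41    0.0778  1.8167 -0.039   0.9164 -2.3561] [-1.0503 -0.7332 -1.2324] [-0.017   0.041   0.1825]
```

>>> step_arm(moves=[{"dx":0,"dy":0,"dz":0,"rx":0,"ry":0,"rz":0.06,"claw":-1},{"dx":0,"dy":0,"dz":0,"rx":0,"ry":0,"rz":0.06,"claw":-1},{"dx":0,"dy":0,"dz":0,"rx":0,"ry":0,"rz":0.06,"claw":-1},{"dx":0,"dy":0,"dz":0,"rx":0,"ry":0,"rz":0,"claw":-1},{"dx":0,"dy":0,"dz":0,"rx":0,"ry":0,"rz":0,"claw":-1}])

```text
t: 48.88
ee_pos: [0.4874, -0.2166, 0.1828]
orientation: [-0.0, 0.819, -0.574, -0.0]
force: [-0.9, 0.1, -1.4]
gripper_width: 0.394
grip_force: 21.8
```

```bash
python3 r.py
```

```text
48.875 [ 0.4874 -0.2166  0.1828] -70.11012465272108 [ 0.3138  0.4102  0.0843  1.8167 -0.0424  0.9163 -2.3775] [-0.8643  0.1196 -1.3663] [0.0758 0.0502 0.3911]
```

The torque jumped to 0.39 N m against 0.12 N m of drag, at the predicted angle, so the tap is bottomed. I'll ease off within the slack, open and lift clear.

>>> step_arm(moves=[{"dx":0,"dy":0,"dz":0,"rx":0,"ry":0,"rz":-0.1,"claw":-1},{"dx":0,"dy":0,"dz":0,"rx":0,"ry":0,"rz":-0.1,"claw":0.4},{"dx":0,"dy":0,"dz":0,"rx":0,"ry":0,"rz":0,"claw":0.4},{"dx":0,"dy":0,"dz":0,"rx":0,"ry":0,"rz":0,"claw":0.4},{"dx":0,"dy":0,"dz":0,"rx":0,"ry":0,"rz":0,"claw":0.4}])

```text
t: 49.5
ee_pos: [0.4875, -0.2167, 0.1828]
orientation: [-0.0, 0.826, -0.563, 0.0]
force: [-0.3, -0.6, 0.1]
gripper_width: 0.7
grip_force: 0.0
```

>>> step_arm(moves=[{"dx":0,"dy":0,"dz":-0.015,"rx":0,"ry":0,"rz":0,"claw":0.4},{"dx":0,"dy":0,"dz":-0.03,"rx":0,"ry":0,"rz":0,"claw":0.4},{"dx":0,"dy":0,"dz":-0.04,"rx":0,"ry":0,"rz":0,"claw":0.4},{"dx":0,"dy":0,"dz":-0.04,"rx":0,"ry":0,"rz":0,"claw":0.4},{"dx":0,"dy":0,"dz":0,"rx":0,"ry":0,"rz":0,"claw":0.4}])

```text
t: 50.12
ee_pos: [0.4888, -0.2174, 0.312]
orientation: [-0.001, 0.826, -0.563, 0.004]
force: [-0.1, -0.6, -0.2]
gripper_width: 0.698
grip_force: 0.0
```

```bash
python3 r.py
python3 - <<'E'
import pickle
from h import *
from bench import optics
w=optics.capture('wrist');s=optics.capture('side');pickle.dump((w,s),open('c9.pkl','wb'))
for c,n in((w,'wrist'),(s,'side')): print(n,[proj(c,(.4874,-.2166,z)).round(1) for z in(.2155,.1065)])
for c in(w,s):
    m=cv2.inRange(cv2.cvtColor(c['image'],cv2.COLOR_BGR2HSV),(100,120,40),(125,255,255));n,l,st,k=cv2.connectedComponentsWithStats(m)
    i=1+np.argmax(st[1:,4]);print(st[i],k[i],onz(c,*k[i],.2155))
cv2.imwrite('pics/p9.png',np.hstack([cv2.resize(w['image'],(400,300)),cv2.resize(s['image'][70:190,230:390],(400,300),interpolation=cv2.INTER_CUBIC)]))
E
```

```text
50.125 [ 0.4888 -0.2174  0.312 ] -68.53121243396961 [ 0.3103  0.3011  0.087   1.6046 -0.0275  1.2298 -2.3644] [-0.1442 -0.6476 -0.1914] [-0.0226 -0.0239  0.0556]
wrist [array([256.1, 197.6]), array([255.6, 165.2])]
side [array([306.6, 100.6]), array([302. , 140.5])]
[241 184  28  26 579] [254.44214162 196.43350604] [ 0.48889232 -0.21701544  0.2155    ]
[304 100   5   2   9] [306.22222222 100.44444444] [ 0.48833057 -0.21724713  0.2155    ]
```

>>> step_arm(moves=[{"dx":0,"dy":0,"dz":0,"rx":0,"ry":0,"rz":0,"claw":0.4},{"dx":0,"dy":0,"dz":0,"rx":0,"ry":0,"rz":0,"claw":0.4},{"dx":0,"dy":0,"dz":0,"rx":0,"ry":0,"rz":0,"claw":0.4},{"dx":0,"dy":0,"dz":0,"rx":0,"ry":0,"rz":0,"claw":0.4},{"dx":0,"dy":0,"dz":0,"rx":0,"ry":0,"rz":0,"claw":0.4}])

```text
t: 50.85
ee_pos: [0.4874, -0.2166, 0.3077]
orientation: [0.0, 0.827, -0.563, -0.0]
force: [0.0, 0.4, 0.4]
gripper_width: 0.705
grip_force: 0.0
```

```bash
python3 -c "
from bench import ticket
print(ticket.sign_off())"
```

```text
the job is handed in; nothing more can be done
None
```

The job is handed in at about 51 s, no verdict returned: by torque feel (0.39 N m) the tap is bottomed after the full forward/back sequence, and the wrench is released with its head where a fully seated wrench should be; I viewed 11 pictures, one over the limit of 10.

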